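Draw down the filter pots on the vacuum deck, then purge the ports

ROBOT

A 6-joint arm with a two-finger parallel gripper is mounted at the origin on the work surface. World frame = base frame: x ahead of the robot, y to its left, z up, the work surface at z = 0. Lengths are in m, angles in rad, forces in N, time in s.
With the tool pointing down it reaches from about 0.275 to 0.725 m from the base axis. Payload 5.6 kg.
Tool frame: the origin (TCP) lies between the finger pads; the fingertips stand 19 mm ahead of it and the grasp point (between the pads) is the TCP (manip.finger_overhang is the distance from the TCP to the fingertips, in m); y points along the fingers, z is the direction in which the jaws open and shut, and the axes are right-handed (so a half turn about y gives the same grasp; the last joint's range is limited). The gripper opens to 85 mm and grips with 20 to 120 N. Pads are 22 mm wide; open, the fingers measure 114 mm over their backs; the gripper's body (76 mm by 85 mm) begins 54 mm behind the grasp point. The pads swing forward as they close: fully open they stand 13 mm farther back than shut.
Start: joints at [-0.84, 0.255, 0.108, 0, -1.424, -0.285], TCP at [0.237, -0.496, 0.216] pointing down, gripper open.
Joint ranges: [-2.95, 2.95], [-1.21, 1.97], [-1.09, 1.5], [-2.87, 1.71], [-2.94, -0.07], [-3.05, 3.05]. Speed limits (rad/s): [2.57, 2.57, 3.14, 3.14, 3.14, 3.14].

INTERFACE

Orientations are given as a unit quaternion [x, y, z, w].
In Python, from bench import sensors, imaging, ticket, finder, manip gives the robot as it stands.
- The arm moves only by the tool jog_arm, never from a script. Its argument "increments" is a list of rows, each a list of 3 entries, a list of its own where there are three numbers: the shift along the tool's x, y, z in cm, then the turn about the tool's y in rad, then the closure in counts, from 0 (fully open) to 255 (shut). In form: [[[x, y, z], roll, claw], ...]. A call has 1 to 20 rows; each row is the pose to reach, as a shift and turn from the pose measured when the call began, along the tool's axes at that moment; what a row does not reach only later rows make up. A row lasts 1/8 s, in which the tool goes at most 62.5 mm and 10.7 degrees, less where a joint would pass 70% of its speed; a pose out of reach is approached as far as the arm can. A call with a gripper value outside its range is refused whole. The fingers move at their own pace and stop on an object; "grip_force" is the grip in N (left out, the last holds). Time passes only in rows, so rows that repeat a pose let the fingers close. It gives the time, the measured TCP pose, the force and the opening at its end, in the units of the state.
- sensors.observe(): the state, without advancing time (a new reading comes with each control period).
- imaging.snapshot(name): name is "scene" or "top" or "wrist"; returns a dict with "pixels" (384x512x3 uint8, red, green, blue), "fx", "fy", "cx", "cy" (pixels), "world_from_camera" (4x4, takes a point from camera to world coordinates). Camera axes: x right, y down, z forward; pixel columns grow to the right and rows downward; lengths in m; the calibration is good to about 2 mm. A picture is of the moment at which its call begins. There is no depth.
- ticket.finish_job(): hands the job in, once; it reports no verdict.
Trained networks look in a picture, given as the dict that the camera call returned (one of the last four; its "shot" number tells which), for a name from the list of things; names that differ only in an ending like _2 or _b are one class to them, and where a whole thing is asked for, a point or a joint stands for the part that bears it (a point fixed in the world has none). Each returns a list of dicts, best first, with "p" (0 to 1); they miss things now and then, are a little off and sometimes report something else, mostly with a low value. They report only what shows in the picture. A call takes as long as a camera call. They do not tell look-alikes from the thing itself.
- finder.look_for(label, picture): "xy" ([column, row] in pixels, amid what is visible of it).
- finder.outline_of(label, picture): "pixels" (384x512 bool, what is visible of it) and "xy" ([column, row] in pixels, amid what is visible of it).
The state is a dict: "t": time; "joint_positions": joint angles; "qd": joint speeds; "joint_torque": joint torques, N m; "tool_pos": TCP position; "eef_rot": TCP orientation; "ft_force": force on the tool from outside, world axes, zero at the start; "torque": the same for the moment, N m; "width": finger opening in m.
Only numpy, scipy, OpenCV 4.12 (cv2) and the standard library are available. Lean on these libraries where they do the work, as an engineer would, in place of code of your own. Each camera call takes 0.05 s, during which the arm holds its last target.

TASK

Slide every filter pot that is there across the black deck, without lifting it, into a round port ring of its own; with all of them on ports push the valve lever fully over to the left (as seen from the robot), hold it there ten seconds after the dial's needle has passed its left end mark, and let it recentre. Then slide the pots on, again without lifting, each into a square outline of its own, and with the ports clear push the lever fully to the right, hold it five seconds after the needle has passed the right end mark, and let it recentre. Leave the pots upright in their squares and do not disturb the tube rack, card tray and bottle; a pot that gets knocked off its place must be slid back.

Things in the scene. Friction and masses are not known exactly. Their poses are not given: they have to be found in the camera images.
- deck: Flat black fixed plate, 370 (x) x 420 (y) x 12 mm thick, slick (friction with the pots about 0.25), without rims. Origin: centre of its underside; yaw within 0.12 rad. In its own frame the pots start at y about +130 mm; three round port rings lie at y = 0, three square outlines at y = -125 mm, in three lanes at x = -105, 0 and +105 mm. The marks are flush white paint.
- pot0: Steel filter pot, one of two or three alike (absent: None): body 64 mm across, 50 high; lid 68 across, 6 thick; on it an upright round black knob 24 mm across, 40 high (56 to 96 mm above the underside). 0.3 to 0.55 kg, loose. Origin: centre of the underside, z up. Drag it with the fingers closed along the travel: held across it the round knob can pivot in the grip. Any pot may use any ring and square.
- pot1: Steel filter pot, one of two or three alike (absent: None): body 64 mm across, 50 high; lid 68 across, 6 thick; on it an upright round black knob 24 mm across, 40 high (56 to 96 mm above the underside). 0.3 to 0.55 kg, loose. Origin: centre of the underside, z up. Drag it with the fingers closed along the travel: held across it the round knob can pivot in the grip. Any pot may use any ring and square.
- pot2: Steel filter pot, one of two or three alike (absent: None): body 64 mm across, 50 high; lid 68 across, 6 thick; on it an upright round black knob 24 mm across, 40 high (56 to 96 mm above the underside). 0.3 to 0.55 kg, loose. Origin: centre of the underside, z up. Drag it with the fingers closed along the travel: held across it the round knob can pivot in the grip. Any pot may use any ring and square.
- port0 (a point): Centre of the round port ring in the near (robot side) lane, on the deck's top: white ring of 84 mm inside diameter with a small steel drain fitting in its middle, flush. A pot must stand inside the ring.
- port1 (a point): Centre of the round port ring in the middle lane, on the deck's top: white ring of 84 mm inside diameter with a small steel drain fitting in its middle, flush. A pot must stand inside the ring.
- port2 (a point): Centre of the round port ring in the far lane, on the deck's top: white ring of 84 mm inside diameter with a small steel drain fitting in its middle, flush. A pot must stand inside the ring.
- park0 (a point): Centre of the square white outline (84 mm inside) in the near (robot side) lane, on the deck's top, 125 mm to the right (deck -y) of the port ring of the same lane. A pot must stand inside it.
- park1 (a point): Centre of the square white outline (84 mm inside) in the middle lane, on the deck's top, 125 mm to the right (deck -y) of the port ring of the same lane. A pot must stand inside it.
- park2 (a point): Centre of the square white outline (84 mm inside) in the far lane, on the deck's top, 125 mm to the right (deck -y) of the port ring of the same lane. A pot must stand inside it.
- valve: Fixed grey valve block 160 (x) x 100 (y) x 60 mm high beside the deck, on its left or its right. Origin: centre of its underside; its own y is left seen from the robot (yaw up to 0.25 rad). The lever stands on its near half (own x = -40 mm), a flat round dial 72 mm across lies on top of its far half (centre at own x = +36 mm).
- valve_lever (a joint): Angle of the spring-centred valve lever: 0 upright, positive leaning to the left (valve's own +y), negative to the right; stops at +-0.6 rad. Pivot at own (-40, 0, 50) mm of the valve, axis along the valve's own x. The spring takes 1.2 N m per rad (about 5.5 N at the ball at full throw) and brings it back upright when let go.
- lever_ball (a point): Centre of the black ball (32 mm across) on top of the lever, 130 mm from the pivot, 180 mm above the bench when upright; the lever's rod is 12 mm thick.
- needle (a joint): Angle of the dial's black needle, rad: 0 points to the robot (middle mark); positive swings to the left, negative to the right. It follows 1.6 times the lever's angle with a lag of about 0.7 s, so it moves only while the lever is held over and sinks back to 0 when it is let go. The end marks are at +0.60 (left, vacuum) and -0.60 (right, purge).
- tube_rack: Bystander: white tube rack 160 x 80 x 97 mm, loose, on the side of the deck where the valve is not. Origin: centre of the underside.
- card_tray: Bystander: steel tray 110 x 160 x 28 mm with a stack of cards, loose, on the bench near the robot to the other side than the bottle. Origin: centre of the underside.
- reagent_bottle: Bystander: amber bottle 70 mm across, 120 mm high, loose, on the bench near the robot to one side. Origin: centre of the underside.
Things that resemble listed ones, but are neither listed nor needed, are in the scene too. What is shaped like the pot2 but green is not meant.

How it is judged:
On the way, in this order (a step that is already met when the one before it is completed fails the run):
1. every pot present stands on a port ring of its own ((horizontal distance between pot0 and port0 below 0.012 m or horizontal distance between pot0 and port1 below 0.012 m or horizontal distance between pot0 and port2 below 0.012 m) and (horizontal distance between pot1 and port0 below 0.012 m or horizontal distance between pot1 and port1 below 0.012 m or horizontal distance between pot1 and port2 below 0.012 m) and (horizontal distance between pot2 and port0 below 0.012 m or horizontal distance between pot2 and port1 below 0.012 m or horizontal distance between pot2 and port2 below 0.012 m) and angle between each of pot0, pot1, pot2's own z axis and vertical below 0.1 rad and linear speed of each of pot0, pot1, pot2 below 0.02 m/s), for 0.3 s.
2. with the pots on the ports the lever is held to the left, needle past the left mark, for 7 s ((horizontal distance between pot0 and port0 below 0.012 m or horizontal distance between pot0 and port1 below 0.012 m or horizontal distance between pot0 and port2 below 0.012 m) and (horizontal distance between pot1 and port0 below 0.012 m or horizontal distance between pot1 and port1 below 0.012 m or horizontal distance between pot1 and port2 below 0.012 m) and (horizontal distance between pot2 and port0 below 0.012 m or horizontal distance between pot2 and port1 below 0.012 m or horizontal distance between pot2 and port2 below 0.012 m) and angle between each of pot0, pot1, pot2's own z axis and vertical below 0.1 rad and value of joint needle above 0.6 rad and value of joint valve_lever above 0.3 rad), for 7 s.
3. the lever is back in the middle and the needle has sunk (value of joint valve_lever between -0.1 and 0.1 rad and value of joint needle between -0.2 and 0.2 rad), for 0.2 s.
4. every pot present stands in a square of its own ((horizontal distance between pot0 and park0 below 0.012 m or horizontal distance between pot0 and park1 below 0.012 m or horizontal distance between pot0 and park2 below 0.012 m) and (horizontal distance between pot1 and park0 below 0.012 m or horizontal distance between pot1 and park1 below 0.012 m or horizontal distance between pot1 and park2 below 0.012 m) and (horizontal distance between pot2 and park0 below 0.012 m or horizontal distance between pot2 and park1 below 0.012 m or horizontal distance between pot2 and park2 below 0.012 m) and angle between each of pot0, pot1, pot2's own z axis and vertical below 0.1 rad and linear speed of each of pot0, pot1, pot2 below 0.02 m/s), for 0.3 s.
5. with the pots in the squares the lever is held to the right, needle past the right mark, for 3 s ((horizontal distance between pot0 and park0 below 0.012 m or horizontal distance between pot0 and park1 below 0.012 m or horizontal distance between pot0 and park2 below 0.012 m) and (horizontal distance between pot1 and park0 below 0.012 m or horizontal distance between pot1 and park1 below 0.012 m or horizontal distance between pot1 and park2 below 0.012 m) and (horizontal distance between pot2 and park0 below 0.012 m or horizontal distance between pot2 and park1 below 0.012 m or horizontal distance between pot2 and park2 below 0.012 m) and angle between each of pot0, pot1, pot2's own z axis and vertical below 0.1 rad and value of joint needle below -0.6 rad and value of joint valve_lever below -0.3 rad), for 3 s.
At the end, for the whole second after the job is handed in: Every pot present stands upright and at rest in a square outline of its own, its centre within 12 mm of the square's centre; the lever is within 0.1 rad of upright and the needle within 0.2 rad of its middle mark (all of step 3 and all of step 4); the robot touches nothing.
It fails at once if a pot is lifted more than 20 mm off the deck (z of any of pot0, pot1, pot2 in the frame of deck above 0.032 m).
It fails at once if a pot is tipped by more than 0.5 rad or pushed off the deck (angle between any of pot0, pot1, pot2's own z axis and vertical above 0.5 rad or z of any of pot0, pot1, pot2 in the frame of deck below 0.003 m).
It fails at once if a bystander is moved more than 30 mm (distance of any of tube_rack, card_tray, reagent_bottle from where it was at the start of the episode above 0.03 m).
Of pot0, pot1, pot2 only 2 to 3 are there at a start; the rules pass over those that are not, and their reading is None.
At some moment in a run one of pot0, pot1, pot2 may be knocked a few centimetres aside while the robot is not near it.
Once in a run the grip may slacken for a moment while it holds something.
It also fails if it takes over 210 s, if anything falls off the work surface, if the arm or the gripper's body presses on something with over 40 N, if the wrist force passes 120 N, or if a joint passes its speed limit or range.

## Working session

There is one attempt and no reset: what is moved stays moved. The work goes in short steps, Python scripts to look and compute and a tool call to move; the robot and the scene stay as the last step left them, time stands still between calls to the robot, and variables do not carry over. Pictures are saved under pics/ and viewed, and the job is handed in when it is done.

Besides the shell and the picture viewer there is one more tool, called after "Call:" as name([rows], argument=value, ...), one row to a line, values as JSON. jog_arm: Moves the arm, as the interface text tells. Its arguments: {"type":"object","properties":{"increments":{"type":"array"},"grip_force":{"type":"number"}},"required":["increments"]}

```bash
ls; mkdir -p pics
cat > h.py <<'E'
import numpy as np, cv2, json
from bench import sensors, imaging, ticket, finder, manip
def save(s,name): cv2.imwrite('pics/'+name+'.png', cv2.cvtColor(s['pixels'],cv2.COLOR_RGB2BGR))
def ray(s,px):
    T=np.array(s['world_from_camera']); d=np.array([(px[0]-s['cx'])/s['fx'],(px[1]-s['cy'])/s['fy'],1.])
    return T[:3,3], T[:3,:3]@d
def onplane(s,px,z):
    o,d=ray(s,px); return o+d*(z-o[2])/d[2]
def proj(s,P):
    T=np.array(s['world_from_camera']); p=T[:3,:3].T@(np.array(P)-T[:3,3])
    return np.array([s['fx']*p[0]/p[2]+s['cx'], s['fy']*p[1]/p[2]+s['cy']])
def tri(L):
    A=np.zeros((3,3));b=np.zeros(3)
    for s,px in L:
        o,d=ray(s,px); d=d/np.linalg.norm(d); M=np.eye(3)-np.outer(d,d); A+=M;b+=M@o
    return np.linalg.solve(A,b)
E
python3 - <<'E'
from h import *
st=sensors.observe(); print({k:np.round(v,3).tolist() for k,v in st.items()})
print(manip.finger_overhang)
for n in ('scene','top','wrist'):
    s=imaging.snapshot(n); save(s,n+'0'); print(n,s['fx'],s['cx'],s['cy'],np.round(s['world_from_camera'],3).tolist())
    for l in ('pot0','valve','lever_ball','valve_lever','needle','tube_rack','deck','card_tray','reagent_bottle','port0','park0'):
        try: print(l,[(np.round(d['xy'],1).tolist(),round(d['p'],2)) for d in finder.look_for(l,s)])
        except Exception as e: print(l,e)
E
```

```text
pics
{'t': 0.0, 'joint_positions': [-0.84, 0.256, 0.107, -0.0, -1.424, -0.285], 'qd': [-0.0, 0.0, 0.0, 0.001, -0.0, 0.0], 'joint_torque': [0.001, -38.663, 23.794, 5.365, -0.006, -0.0], 'tool_pos': [0.237, -0.496, 0.215], 'eef_rot': [-0.689, -0.156, 0.156, 0.69], 'ft_force': [0.247, 0.202, 1.201], 'torque': [0.02, 0.003, 0.005], 'width': 0.085}
0.019
scene 361.449554724338 257.5384321910125 192.0407672047771 [[-0.536, 0.59, -0.603, 1.172], [0.844, 0.359, -0.399, 0.439], [-0.019, -0.723, -0.69, 0.896], [0.0, 0.0, 0.0, 1.0]]
pot0 [([277.4, 236.9], 0.86), ([323.7, 253.7], 0.81), ([291.5, 210.1], 0.57), ([216.1, 142.4], 0.41)]
valve [([177.6, 176.0], 0.9)]
lever_ball []
valve_lever [([180.4, 145.1], 0.45)]
needle []
tube_rack [([359.6, 270.5], 0.64), ([274.6, 238.0], 0.27)]
deck [([240.0, 234.0], 0.66)]
card_tray [([236.8, 232.1], 0.73), ([382.0, 218.2], 0.6)]
reagent_bottle [([216.2, 144.1], 0.7)]
port0 [([237.0, 232.4], 0.7)]
park0 [([239.6, 234.8], 0.79), ([293.1, 208.9], 0.61)]
top 451.27580595096964 254.87070403926654 180.69954973368206 [[0.008, -0.995, 0.097, 0.373], [-1.0, -0.008, 
[... 308 characters left out ...]
], 0.68)]
deck [([268.6, 166.2], 0.83)]
card_tray [([144.3, 251.8], 0.7), ([267.6, 166.9], 0.63)]
reagent_bottle [([364.8, 250.1], 0.8)]
port0 [([266.2, 166.5], 0.73)]
park0 [([266.2, 169.4], 0.72)]
wrist 294.0823166781383 257.0643270912771 195.8747364886782 [[-0.431, 0.868, 0.248, 0.174], [0.902, 0.414, 0.119, -0.527], [0.001, 0.275, -0.961, 0.375], [0.0, 0.0, 0.0, 1.0]]
pot0 [([432.5, 370.3], 0.59)]
valve [([270.5, 329.6], 0.63)]
lever_ball []
valve_lever []
needle []
tube_rack []
deck [([429.0, 376.1], 0.86)]
card_tray [([431.8, 372.4], 0.63), ([343.2, 245.3], 0.55)]
reagent_bottle [([343.3, 248.3], 0.73), ([428.8, 372.5], 0.4)]
port0 [([430.4, 374.5], 0.93)]
park0 [([431.9, 371.2], 0.7)]
```

View pics/scene0.png

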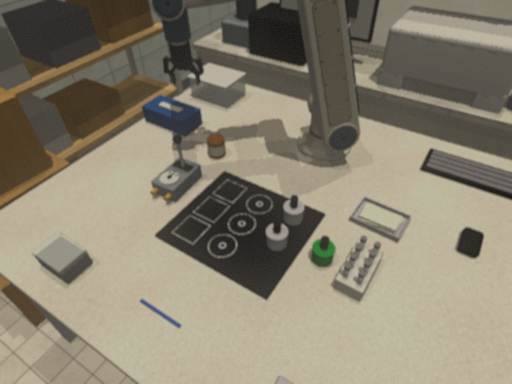

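View pics/top0.png

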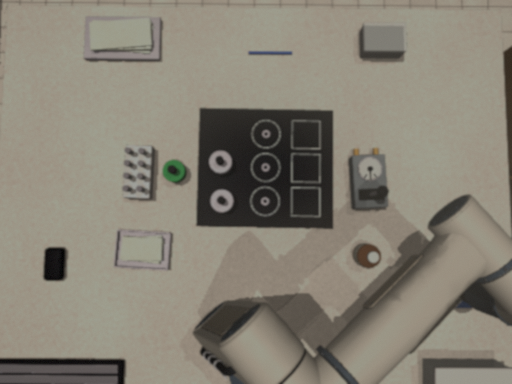

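```bash
python3 -c "
import cv2
a=cv2.imread('pics/top0.png')
cv2.imwrite('pics/top0c.png',cv2.resize(a[90:260,110:430],None,fx=2.5,fy=2.5,interpolation=cv2.INTER_CUBIC))
a=cv2.imread('pics/scene0.png')
cv2.imwrite('pics/scene0c.png',cv2.resize(a[90:330,110:430],None,fx=2.5,fy=2.5,interpolation=cv2.INTER_CUBIC))"
```

```text
(no output)
```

View pics/top0c.png

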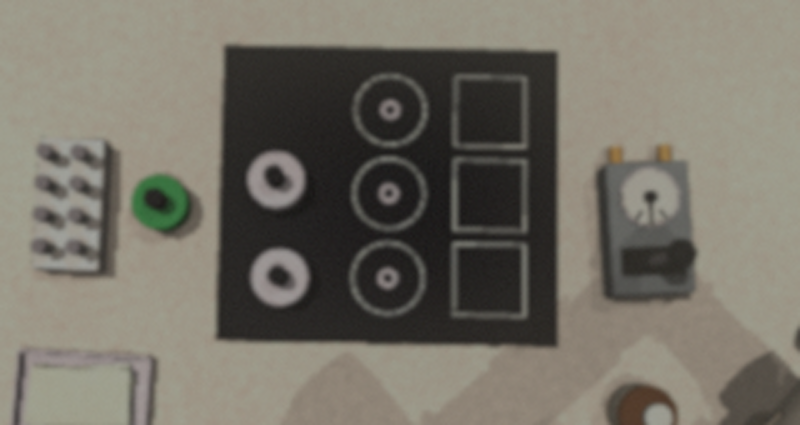

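View pics/scene0c.png

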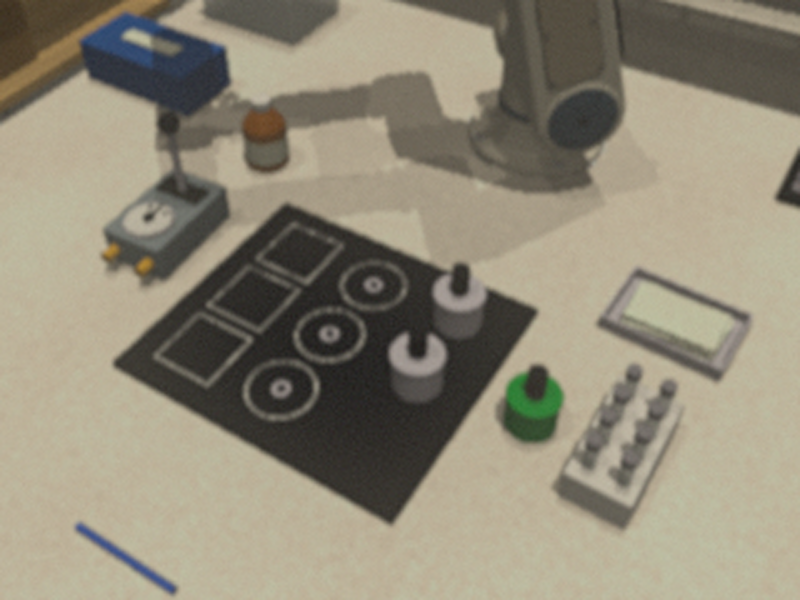

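The top view shows two steel pots at about (220,162) and (222,200). The green look-alike is at (174,170), off the deck. Three rings sit at columns 265 and three squares at 306. The valve is to the right at (368,180), the rack at (138,172), the tray at (144,250) and the bottle at (367,256). Next I measure precisely from both views.

```bash
cat > deckfit.py <<'E'
from h import *
from scipy.optimize import least_squares
def marks(s, roi):
    g=cv2.cvtColor(s['pixels'],cv2.COLOR_RGB2GRAY).astype(np.uint8)
    x0,y0,x1,y1=roi; k=4
    c=cv2.resize(g[y0:y1,x0:x1],None,fx=k,fy=k,interpolation=cv2.INTER_CUBIC)
    return c
def deckfit(s, x0, zt=0.012, n=None):
    # fit (x,y,yaw) by maximising paint brightness along model curves
    g=cv2.cvtColor(s['pixels'],cv2.COLOR_RGB2GRAY).astype(np.float32)
    g=cv2.GaussianBlur(g,(0,0),0.7)
    pts=[]
    t=np.linspace(0,2*np.pi,120,endpoint=False)
    for lx in (-.105,0,.105):
        for r in (.0435,): pts+= [(lx+r*np.cos(a), r*np.sin(a)) for a in t]
        q=np.linspace(-.0435,.0435,30)
        for e in (-.0435,.0435):
            pts+=[(lx+u,-.125+e) for u in q]+[(lx+e,-.125+u) for u in q]
    pts=np.array(pts)
    def score(p):
        c,sn=np.cos(p[2]),np.sin(p[2])
        W=np.c_[p[0]+c*pts[:,0]-sn*pts[:,1], p[1]+sn*pts[:,0]+c*pts[:,1], np.full(len(pts),zt)]
        T=np.array(s['world_from_camera']); P=(W-T[:3,3])@T[:3,:3]
        u=(s['fx']*P[:,0]/P[:,2]+s['cx']).astype(np.float32); v=(s['fy']*P[:,1]/P[:,2]+s['cy']).astype(np.float32)
        return -np.minimum(cv2.remap(g,u[None],v[None],cv2.INTER_LINEAR)[0],140).mean()
    from scipy.optimize import minimize
    best=None
    for dx in np.arange(-.016,.017,.004):
        for dy in np.arange(-.016,.017,.004):
            for da in (-.06,-.03,0,.03,.06):
                p=np.array(x0)+[dx,dy,da]; f=score(p)
                if best is None or f<best[0]: best=(f,p)
    r=minimize(score,best[1],method='Nelder-Mead',options=dict(initial_simplex=[best[1],best[1]+[.003,0,0],best[1]+[0,.003,0],best[1]+[0,0,.02]],xatol=1e-4,fatol=1e-3))
    return r.x, r.fun
E
python3 - <<'E'
from deckfit import *
top=imaging.snapshot('top'); sc=imaging.snapshot('scene')
a=onplane(top,(265,167),.012); print(a)
for s in (top,sc):
    print(deckfit(s,[a[0],a[1],0]))
for l in ('pot0','valve','valve_lever','lever_ball'):
  for n,s in (('top',top),('scene',sc)):
    for d in finder.outline_of(l,s):
        m=d['pixels']; ys,xs=np.nonzero(m); print(l,n,round(d['p'],2),np.round(d['xy'],1),m.sum(),xs.min(),xs.max(),ys.min(),ys.max())
E
```

```text
[ 0.55115812 -0.03821903  0.012     ]
(array([ 0.55150491, -0.03844495, -0.01005068]), np.float64(-79.90007781982422))
(array([ 0.55070565, -0.03770844, -0.00818716]), np.float64(-84.8685302734375))
pot0 top 0.79 [175.3 170.9] 445 162 185 160 182
pot0 top 0.75 [222.1 199.7] 398 210 232 189 211
pot0 top 0.59 [217.7 163.3] 409 209 230 151 173
pot0 top 0.25 [137.2 171.2] 1612 122 154 145 199
pot0 scene 0.89 [291.9 212.4] 475 282 303 196 225
pot0 scene 0.82 [326.1 251.2] 587 311 335 236 267
pot0 scene 0.58 [277.2 235.1] 559 266 287 219 250
valve top 0.85 [367.8 175. ] 2048 348 387 148 208
valve top 0.27 [139.1 171.7] 1646 122 154 145 199
valve scene 0.86 [177.9 178.3] 1607 151 201 135 202
valve scene 0.2 [380.9 218.3] 1601 349 410 197 242
valve_lever top 0.47 [380.6 191.7] 120 371 387 186 196
valve_lever top 0.29 [224.4 199.6] 417 210 232 189 211
valve_lever scene 0.59 [183.2 145.9] 118 173 183 136 164
lever_ball top 0.51 [379.6 192.2] 139 369 387 186 196
```

```bash
cat > potfit.py <<'E'
from h import *
from scipy.optimize import least_squares
def cyl_sil(s,x,y,zb):
    """predicted silhouette mask hull pixels of the pot (body+lid, knob)"""
    t=np.linspace(0,2*np.pi,40)
    def hull(r,z0,z1):
        P=[proj(s,(x+r*np.cos(a),y+r*np.sin(a),z)) for a in t for z in (z0,z1)]
        return cv2.convexHull(np.array(P,np.float32))
    return [hull(.034,zb,zb+.056),hull(.012,zb+.056,zb+.096)]
def draw(s,img,x,y,zb,k,off):
    for h in cyl_sil(s,x,y,zb):
        cv2.polylines(img,[np.int32((h-np.array(off))*k*8)],True,(0,255,255),1,cv2.LINE_AA,3)
def lid(s,guess,zb=.012,r=.034):
    """fit lid circle (xy) at z=zb+.056 on brightness: inside bright, outside dark"""
    hsv=cv2.cvtColor(s['pixels'],cv2.COLOR_RGB2GRAY).astype(np.float32); g=cv2.GaussianBlur(hsv,(0,0),.6)
    z=zb+.056
    t=np.linspace(0,2*np.pi,60,endpoint=False)
    from scipy.optimize import minimize
    def smp(P):
        uv=np.array([proj(s,p) for p in P],np.float32); return cv2.remap(g,uv[None,:,0].copy(),uv[None,:,1].copy(),cv2.INTER_LINEAR)[0]
    def sc(p):
        i=[(p[0]+(r-.004)*np.cos(a),p[1]+(r-.004)*np.sin(a),z) for a in t]; o=[(p[0]+(r+.004)*np.cos(a),p[1]+(r+.004)*np.sin(a),z) for a in t]
        return -(np.minimum(smp(i),170)-np.minimum(smp(o),170)).mean()
    best=min(((sc((guess[0]+a,guess[1]+b)),guess[0]+a,guess[1]+b) for a in np.arange(-.012,.0121,.004) for b in np.arange(-.012,.0121,.004)))
    b=np.array(best[1:]); m=minimize(sc,b,method='Nelder-Mead',options=dict(initial_simplex=[b,b+[.003,0],b+[0,.003]],xatol=1e-4,fatol=1e-2))
    return m.x,m.fun
E
python3 - <<'E'
from potfit import *
top=imaging.snapshot('top'); sc=imaging.snapshot('scene')
for px,ps in (((220,162),(277.4,235)),((222,200),(291.9,211))):
    g=onplane(top,px,.068)
    g2=onplane(sc,ps,.045)
    print(np.round(g,3),np.round(g2,3),lid(top,g),lid(sc,g))
# two-view ray of knob tops
a=cv2.cvtColor(top['pixels'],cv2.COLOR_RGB2BGR)[130:225,150:250]; b=cv2.cvtColor(sc['pixels'],cv2.COLOR_RGB2BGR)[185:275,240:340]
k=6
A=cv2.resize(a,None,fx=k,fy=k,interpolation=cv2.INTER_CUBIC);B=cv2.resize(b,None,fx=k,fy=k,interpolation=cv2.INTER_CUBIC)
cv2.imwrite('pics/ktop.png',A);cv2.imwrite('pics/ksc.png',B)
a=cv2.cvtColor(top['pixels'],cv2.COLOR_RGB2BGR)[140:220,330:410]; b=cv2.cvtColor(sc['pixels'],cv2.COLOR_RGB2BGR)[125:215,140:220]
cv2.imwrite('pics/valves.png',np.hstack([cv2.resize(a,(400,400),interpolation=cv2.INTER_CUBIC),cv2.resize(b,(400,450),interpolation=cv2.INTER_CUBIC)[:400]]))
E
```

```text
[0.558 0.097 0.068] [0.556 0.1   0.045] (array([0.559723  , 0.09728799]), np.float64(-81.34752655029297)) (array([0.5604388 , 0.09872761]), np.float64(-62.492488861083984))
[0.445 0.09  0.068] [0.446 0.089 0.045] (array([0.44382571, 0.09153985]), np.float64(-83.27857208251953)) (array([0.44550707, 0.09276021]), np.float64(-40.648494720458984))
```

View pics/ktop.png

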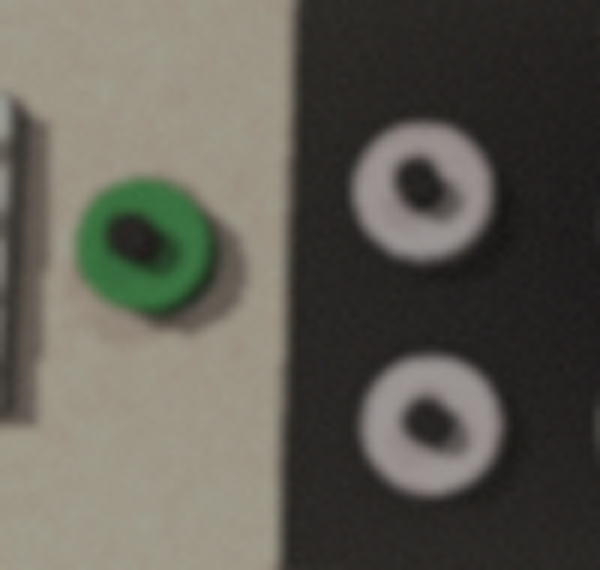

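View pics/ksc.png

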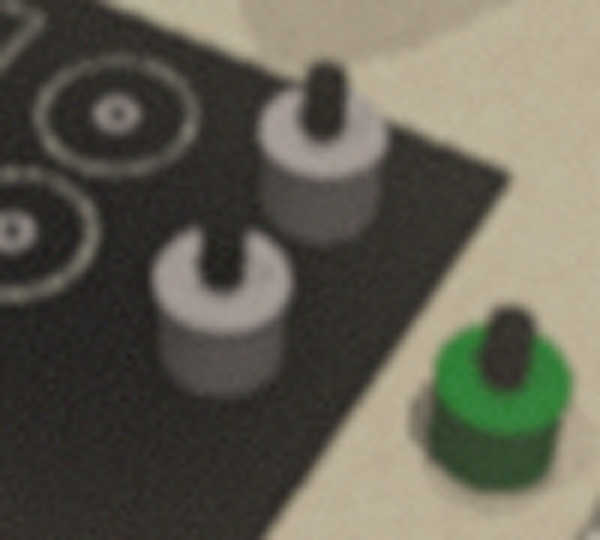

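View pics/valves.png

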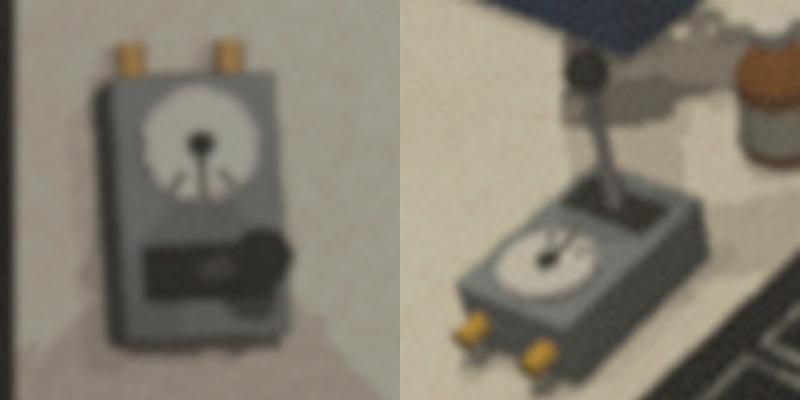

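Run:
```python
from h import *
from scipy.spatial.transform import Rotation as R
top=imaging.snapshot('top'); sc=imaging.snapshot('scene')
B=tri([(top,(383,191.4)),(sc,(177.4,139.4))]); print('ball',B, proj(top,B),proj(sc,B))
print('knobtop near',tri([(top,(221.2,199.2)),(sc,(294.3,197.2))]))
D=onplane(top,(370.2,168.6),.06); D2=onplane(sc,(140+147/5,125+260/5),.06); print('dial',D,D2)
# valve top corners from top view
for p in ((110,85),(272,75),(283,332),(122,345)): print(onplane(top,(330+p[0]/5,140+p[1]/5),.06))
print('green',onplane(top,(174.5,171),.056),'bottle',onplane(top,(368,255),.1),'rack',onplane(top,(153,172),.09))
print(R.from_quat(sensors.observe()['eef_rot']).as_matrix().round(3))
```

```text
ball [ 0.46485562 -0.35456457  0.17521369] [382.50145431 191.75985325] [176.91464416 139.32651984]
knobtop near [0.44388241 0.09120203 0.10696855]
dial [ 0.54276583 -0.35213317  0.06      ] [ 0.53816438 -0.35092757  0.06      ]
[ 0.57740383 -0.29803737  0.06      ]
[ 0.5842873  -0.39554048  0.06      ]
[ 0.43000666 -0.39897772  0.06      ]
[ 0.42153419 -0.30311824  0.06      ]
green [0.53117821 0.23412179 0.056     ] bottle [ 0.28934055 -0.33118808  0.1       ] rack [0.52371457 0.29080117 0.09      ]
[[ 0.902 -0.    -0.431]
 [ 0.431 -0.     0.902]
 [-0.    -1.    -0.   ]]
```

```bash
cat > plan.py <<'E'
from h import *
from scipy.spatial.transform import Rotation as R
def go(*targets, jaw=None):
    """targets: world xyz; jaw: desired heading angle (rad) of jaw axis from +x (mod pi)"""
    st=sensors.observe(); M=R.from_quat(st['eef_rot']).as_matrix(); p=np.array(st['tool_pos'])
    for t in targets: print('shift cm',np.round(M.T@(np.array(t)-p)*100,2))
    a=np.arctan2(M[1,2],M[0,2])
    if jaw is not None:
        d=(jaw-a+np.pi/2)%np.pi-np.pi/2; print('roll',round(-d,3))
    print('t',round(st['t'],2),'p',np.round(p,4),'jawang',round(a,3),'tilt',np.round(M[:,1],3),'w',round(st['width'],4),'F',np.round(st['ft_force'],1))
E
python3 -c "
from plan import *
go((.444,.092,.27),(.444,.092,.18),jaw=1.562)"
```

```text
shift cm [44.02 -5.44 44.16]
shift cm [44.02  3.56 44.16]
roll 0.455
t 2.5 p [ 0.2372 -0.4963  0.2156] jawang 2.017 tilt [-0. -0. -1.] w 0.085 F [-0.4  0.1  0.4]
```

Call:
jog_arm([
  [[3, -5, 3], 0, 0],
  [[44, -5.5, 44.2], 0.455, 0],
  [[44, -5.5, 44.2], 0.455, 0],
  [[44, -5.5, 44.2], 0.455, 0],
  [[44, -5.5, 44.2], 0.455, 0],
  [[44, -5.5, 44.2], 0.455, 0],
  [[44, -5.5, 44.2], 0.455, 0],
  [[44, -5.5, 44.2], 0.455, 0],
  [[44, -5.5, 44.2], 0.455, 0],
  [[44, -5.5, 44.2], 0.455, 0],
  [[44, -5.5, 44.2], 0.455, 0],
  [[44, -5.5, 44.2], 0.455, 0],
  [[44, 1, 44.2], 0.455, 0],
  [[44, 1, 44.2], 0.455, 0],
  [[44, 1, 44.2], 0.455, 0],
])

```text
t: 4.38
tool_pos: [0.4452, 0.0921, 0.2083]
eef_rot: [-0.707, 0.002, -0.005, 0.707]
ft_force: [0.4, 0.4, 1.2]
width: 0.0858
```

Run:
```python
from plan import *
from potfit import *
w=imaging.snapshot('wrist'); save(w,'w1')
g=(.4446,.092)
print(lid(w,g)); print('pred knobtop',proj(w,(*g,.108)),'lid',proj(w,(*g,.068)))
print(lid(w,(.56,.098)))
go((.444,.092,.094),jaw=1.562)
```

```text
(array([0.44182658, 0.09405748]), np.float64(-120.9031753540039))
pred knobtop [257.25787271 190.60140643] lid [257.17835918 180.57349952]
(array([0.55683077, 0.0979593 ]), np.float64(-101.97163391113281))
shift cm [-0.25 11.51 -0.08]
roll -0.001
t 4.42 p [0.4458 0.0926 0.2091] jawang 1.561 tilt [ 0.006  0.002 -1.   ] w 0.0849 F [-0.2  0.1  0.3]
```

View pics/w1.png

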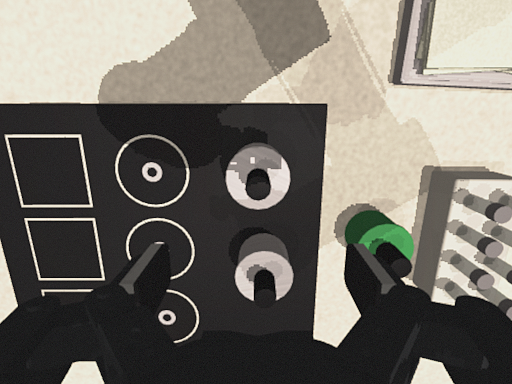

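Call:
jog_arm([
  [[-0.2, 6, 0], 0, 0],
  [[-0.2, 9, 0], 0, 0],
  [[-0.2, 11, 0], 0, 0],
  [[-0.2, 11.5, 0], 0, 0],
  [[-0.2, 11.5, 0], 0, 0],
  [[-0.2, 11.5, 0], 0, 255],
  [[-0.2, 11.5, 0], 0, 255],
  [[-0.2, 11.5, 0], 0, 255],
  [[-0.2, 11.5, 0], 0, 255],
  [[-0.2, 11.5, 0], 0, 255],
  [[-0.2, 11.5, 0], 0, 255],
  [[-0.2, 11.5, 0], 0, 255],
], grip_force=40)

```text
t: 5.92
tool_pos: [0.4445, 0.0928, 0.094]
eef_rot: [-0.706, 0.001, -0.005, 0.708]
ft_force: [0.1, -0.3, 0.2]
width: 0.0002
```

Run:
```python
from plan import *
w=imaging.snapshot('wrist'); save(w,'w2')
p=sensors.observe()['tool_pos']
go((.446,-.037,.094),(p[0],p[1],.094),jaw=1.562)
```

```text
shift cm [  0.27  -0.02 -12.98]
shift cm [-0.  0. -0.]
roll -0.001
t 5.97 p [0.4445 0.0928 0.094 ] jawang 1.561 tilt [ 0.006  0.002 -1.   ] w -0.0 F [ 1.1 -1.3 -0.5]
```

View pics/w2.png

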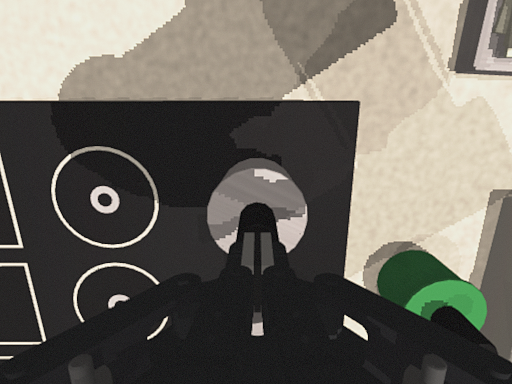

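Run:
```python
from plan import *
from potfit import *
w=imaging.snapshot('wrist')
for z in (.068,.075,.094,.108): print(z,proj(w,(.4445,.0928,z)))
print(np.round(w['world_from_camera'],3))
t=imaging.snapshot('top');s=imaging.snapshot('scene'); save(t,'t3'); save(s,'s3')
for q in (w,t,s): print(lid(q,(.444,.0928)))
a=cv2.cvtColor(t['pixels'],cv2.COLOR_RGB2BGR)[130:230,150:250]; b=cv2.cvtColor(s['pixels'],cv2.COLOR_RGB2BGR)[160:260,240:340]
cv2.imwrite('pics/ts3.png',np.hstack([cv2.resize(x,(400,400),interpolation=cv2.INTER_CUBIC) for x in (a,b)]))
```

```text
0.068 [257.5712114 220.3627543]
0.075 [257.61835901 224.25469567]
0.094 [257.76484937 236.3471817 ]
0.108 [257.89428969 247.03222085]
[[ 0.01   0.96   0.281  0.373]
 [ 1.    -0.01  -0.     0.093]
 [ 0.003  0.281 -0.96   0.253]
 [ 0.     0.     0.     1.   ]]
(array([0.43974276, 0.09404714]), np.float64(-84.30628204345703))
(array([0.44505059, 0.11671868]), np.float64(-13.025087356567383))
(array([0.44541227, 0.09365013]), np.float64(-28.678020477294922))
```

View pics/ts3.png

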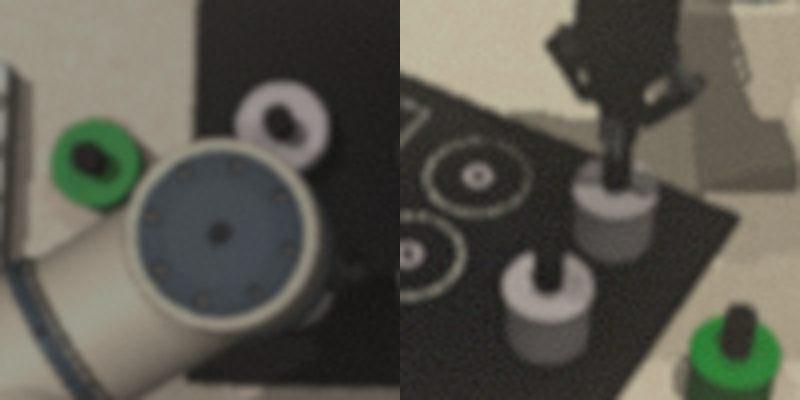

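Run:
```python
import cv2
a=cv2.imread('pics/w2.png')[150:350,180:340]
a=cv2.convertScaleAbs(a,alpha=2.0,beta=20)
b=cv2.imread('pics/s3.png')[150:230,270:330]; b=cv2.convertScaleAbs(b,alpha=2,beta=10)
import numpy as np
cv2.imwrite('pics/c3.png',np.hstack([cv2.resize(a,(480,600),interpolation=cv2.INTER_CUBIC),cv2.resize(b,(320,427),interpolation=cv2.INTER_CUBIC)[:427] if 0 else cv2.copyMakeBorder(cv2.resize(b,(320,427),interpolation=cv2.INTER_CUBIC),0,173,0,0,cv2.BORDER_CONSTANT)]))
```

```text
(no output)
```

View pics/c3.png

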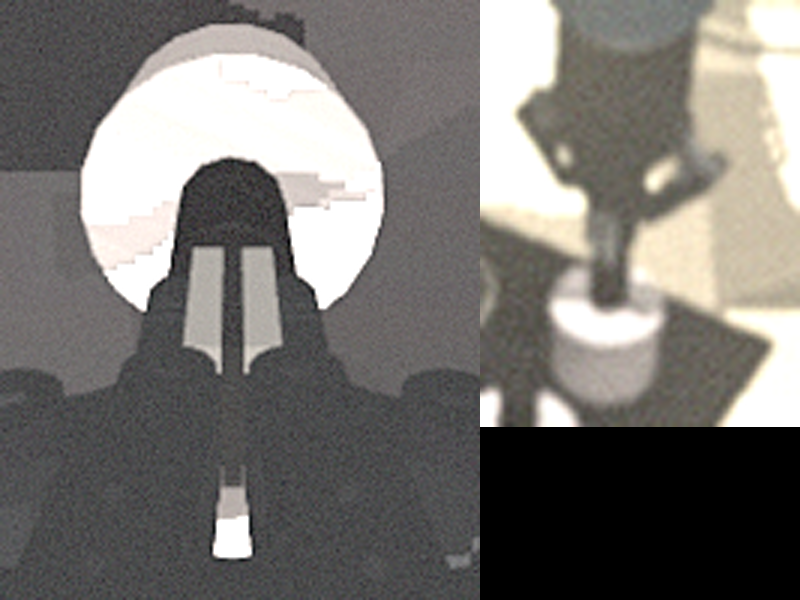

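Run:
```python
from h import *
s=imaging.snapshot('scene'); w=imaging.snapshot('wrist')
a=cv2.cvtColor(s['pixels'],cv2.COLOR_RGB2BGR)[150:230,260:330]; a=cv2.convertScaleAbs(a,alpha=2,beta=10)
a=cv2.resize(a,None,fx=7,fy=7,interpolation=cv2.INTER_CUBIC)
for z,c in ((.068,(0,0,255)),(.075,(0,255,0)),(.094,(255,0,0)),(.108,(0,255,255)),(.15,(255,0,255))):
    p=proj(s,(.4445,.0928,z)); print(z,p); cv2.circle(a,tuple(np.int32((p-[260,150]+.5)*7)),4,c,-1)
cv2.imwrite('pics/c4.png',a)
```

```text
0.068 [293.34423193 206.23515683]
0.075 [293.45339424 204.69506112]
0.094 [293.75439752 200.44841386]
0.108 [293.98069861 197.25568826]
0.15 [294.68364663 187.33828028]
```

View pics/c4.png

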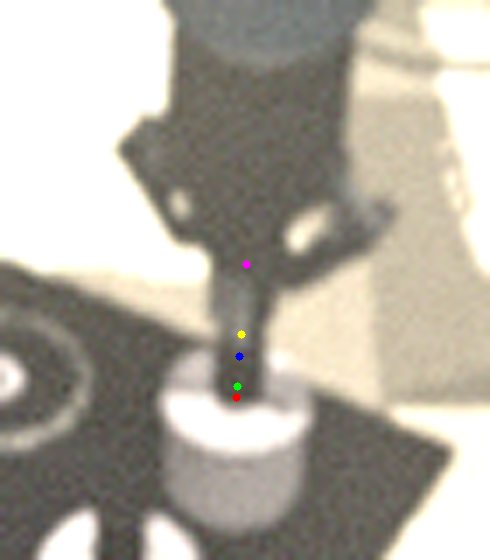

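Call:
jog_arm([
  [[0, 0, 0], 0, 130],
  [[0, 0, 0], 0, 130],
  [[0, 0, 0], 0, 130],
  [[0, 0, 0], 0, 130],
  [[0, 0, 0], 0, 130],
])

```text
t: 6.85
tool_pos: [0.4445, 0.0928, 0.094]
eef_rot: [-0.706, 0.001, -0.005, 0.708]
ft_force: [0.3, -0.6, -0.4]
width: 0.0421
```

Run:
```python
from plan import *
w=imaging.snapshot('wrist');s=imaging.snapshot('scene')
a=cv2.cvtColor(w['pixels'],cv2.COLOR_RGB2BGR)[150:350,157:357]; a=cv2.convertScaleAbs(a,alpha=2,beta=20)
b=cv2.cvtColor(s['pixels'],cv2.COLOR_RGB2BGR)[150:230,255:335]; b=cv2.convertScaleAbs(b,alpha=2,beta=10)
cv2.imwrite('pics/c5.png',np.hstack([cv2.resize(x,(400,400),interpolation=cv2.INTER_CUBIC) for x in (a,b)]))
go((.444,.0928,.094))
```

```text
shift cm [-0.05  0.   -0.  ]
t 6.95 p [0.4445 0.0928 0.094 ] jawang 1.561 tilt [ 0.006  0.002 -1.   ] w 0.0418 F [-0.6 -0.6  0.3]
```

View pics/c5.png

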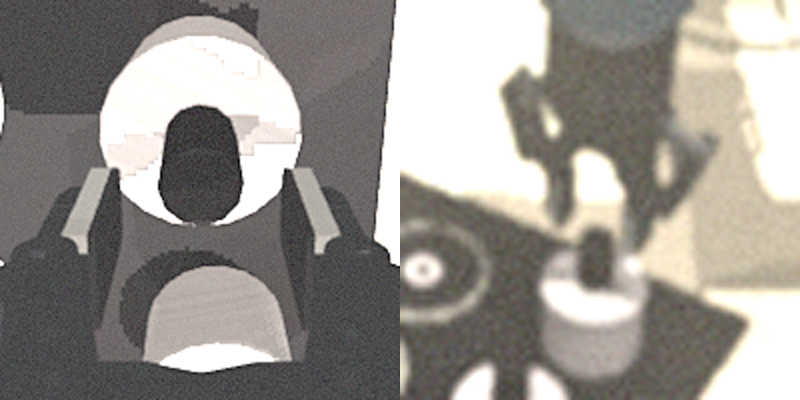

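Call:
jog_arm([
  [[0, 0.3, 0], 0, 130],
  [[0, 0.6, 0], 0, 130],
  [[0, 0.9, 0], 0, 130],
  [[0, 0.9, 0], 0, 130],
])

```text
t: 7.45
tool_pos: [0.4444, 0.0927, 0.0847]
eef_rot: [-0.707, 0.002, -0.005, 0.708]
ft_force: [-0.7, -0.3, 0.2]
width: 0.0419
```

Run:
```python
from plan import *
w=imaging.snapshot('wrist');s=imaging.snapshot('scene')
a=cv2.cvtColor(w['pixels'],cv2.COLOR_RGB2BGR)[150:350,157:357]; a=cv2.convertScaleAbs(a,alpha=2,beta=20)
b=cv2.cvtColor(s['pixels'],cv2.COLOR_RGB2BGR)[150:230,255:335]; b=cv2.convertScaleAbs(b,alpha=2,beta=10)
cv2.imwrite('pics/c6.png',np.hstack([cv2.resize(x,(400,400),interpolation=cv2.INTER_CUBIC) for x in (a,b)]))
go((.444,.0928,.075))
```

```text
shift cm [-0.07  1.   -0.  ]
t 7.55 p [0.4446 0.0928 0.085 ] jawang 1.561 tilt [ 0.006  0.002 -1.   ] w 0.0419 F [ 0.1 -0.4  0.1]
```

View pics/c6.png

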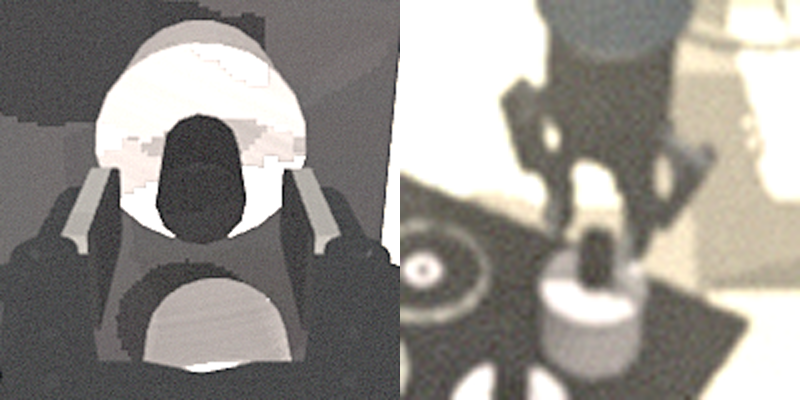

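Call:
jog_arm([
  [[0, 0.5, 0], 0, 130],
  [[0, 1.0, 0], 0, 130],
  [[0, 1.4, 0], 0, 130],
  [[0, 1.4, 0], 0, 130],
])

```text
t: 8.05
tool_pos: [0.4444, 0.0927, 0.0706]
eef_rot: [-0.707, 0.002, -0.005, 0.708]
ft_force: [-0.7, 0.0, -0.7]
width: 0.042
```

Run:
```python
from plan import *
w=imaging.snapshot('wrist');s=imaging.snapshot('scene')
a=cv2.cvtColor(w['pixels'],cv2.COLOR_RGB2BGR)[150:350,157:357]; a=cv2.convertScaleAbs(a,alpha=2,beta=20)
b=cv2.cvtColor(s['pixels'],cv2.COLOR_RGB2BGR)[150:230,255:335]; b=cv2.convertScaleAbs(b,alpha=2,beta=10)
cv2.imwrite('pics/c7.png',np.hstack([cv2.resize(x,(400,400),interpolation=cv2.INTER_CUBIC) for x in (a,b)]))
go((.444,.0928,.075))
```

```text
shift cm [-0.07 -0.39 -0.  ]
t 8.15 p [0.4447 0.0928 0.0711] jawang 1.561 tilt [ 0.006  0.002 -1.   ] w 0.0416 F [-0.2  1.  -0.1]
```

View pics/c7.png

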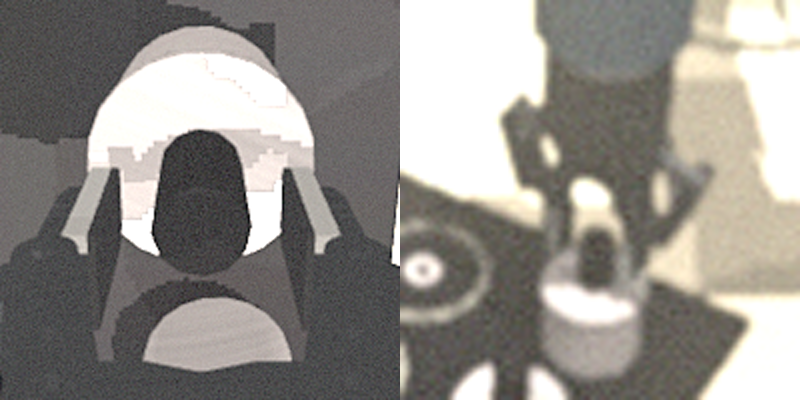

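Call:
jog_arm([
  [[-0.1, 0.4, 0], 0, 130],
  [[-0.1, 0.7, 0], 0, 130],
  [[-0.1, 0.7, 0], 0, 180],
  [[-0.1, 0.7, 0], 0, 200],
  [[-0.1, 0.7, 0], 0, 220],
  [[-0.1, 0.7, 0], 0, 255],
  [[-0.1, 0.7, 0], 0, 255],
  [[-0.1, 0.7, 0], 0, 255],
  [[-0.1, 0.7, 0], 0, 255],
], grip_force=40)

```text
t: 9.28
tool_pos: [0.4437, 0.0927, 0.064]
eef_rot: [-0.707, 0.001, -0.005, 0.708]
ft_force: [0.3, -1.5, -2.0]
width: 0.0229
```

Run:
```python
from plan import *
w=imaging.snapshot('wrist');s=imaging.snapshot('scene')
a=cv2.cvtColor(w['pixels'],cv2.COLOR_RGB2BGR)[150:350,157:357]; a=cv2.convertScaleAbs(a,alpha=2,beta=20)
b=cv2.cvtColor(s['pixels'],cv2.COLOR_RGB2BGR)[150:230,255:335]; b=cv2.convertScaleAbs(b,alpha=2,beta=10)
cv2.imwrite('pics/c8.png',np.hstack([cv2.resize(x,(400,400),interpolation=cv2.INTER_CUBIC) for x in (a,b)]))
go((.446,-.037,sensors.observe()['tool_pos'][2]))
```

```text
shift cm [  0.35  -0.02 -12.98]
t 9.38 p [0.4437 0.0928 0.064 ] jawang 1.561 tilt [ 0.006  0.002 -1.   ] w 0.0226 F [ 1.1 -0.6 -0.9]
```

View pics/c8.png

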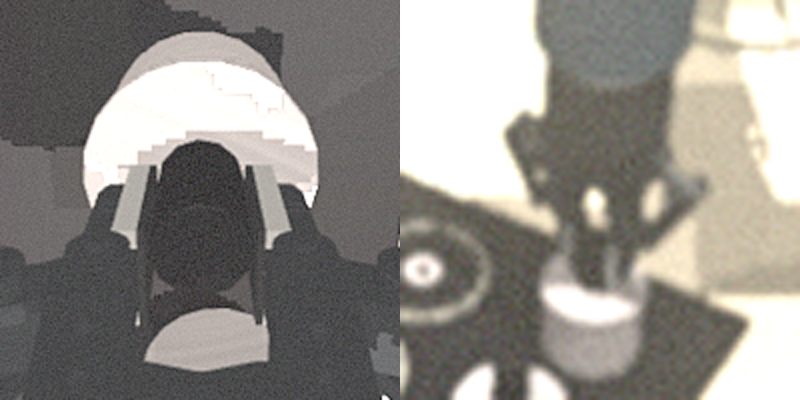

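Call:
jog_arm([
  [[0, 0, -0.3], 0, 255],
  [[0, 0, -1], 0, 255],
  [[0.1, 0, -2], 0, 255],
  [[0.1, 0, -3], 0, 255],
  [[0.1, 0, -4], 0, 255],
  [[0.1, 0, -5], 0, 255],
  [[0.15, 0, -6], 0, 255],
  [[0.2, 0, -7], 0, 255],
  [[0.2, 0, -8], 0, 255],
  [[0.2, 0, -9], 0, 255],
  [[0.3, 0, -10], 0, 255],
  [[0.3, 0, -11], 0, 255],
  [[0.3, 0, -12], 0, 255],
  [[0.3, 0, -12.7], 0, 255],
  [[0.35, 0, -13], 0, 255],
  [[0.35, 0, -13], 0, 255],
  [[0.35, 0, -13], 0, 255],
])

```text
t: 11.5
tool_pos: [0.4461, -0.0376, 0.064]
eef_rot: [-0.707, 0.001, -0.005, 0.707]
ft_force: [0.4, -0.5, 2.8]
width: 0.0224
```

Run:
```python
from plan import *
from potfit import *
w=imaging.snapshot('wrist');s=imaging.snapshot('scene'); save(w,'w9')
b=cv2.cvtColor(s['pixels'],cv2.COLOR_RGB2BGR)[160:260,200:325]; b=cv2.convertScaleAbs(b,alpha=1.5,beta=10)
cv2.imwrite('pics/c9.png',cv2.resize(b,None,fx=4,fy=4,interpolation=cv2.INTER_CUBIC))
print(lid(w,(.446,-.037)),lid(s,(.446,-.037)))
go((.446,-.037,.064))
```

```text
(array([ 0.44172598, -0.03813539]), np.float64(-45.74605178833008)) (array([ 0.44843405, -0.03600086]), np.float64(-23.91383934020996))
shift cm [-0.01 -0.01  0.06]
t 11.6 p [ 0.446  -0.0376  0.0639] jawang 1.562 tilt [ 0.006  0.001 -1.   ] w 0.0228 F [ 1.1 -1.8  3.9]
```

View pics/w9.png

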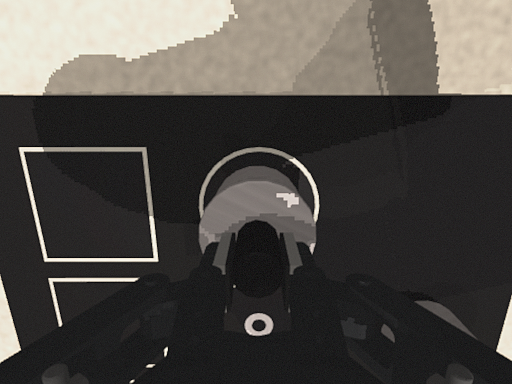

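View pics/c9.png

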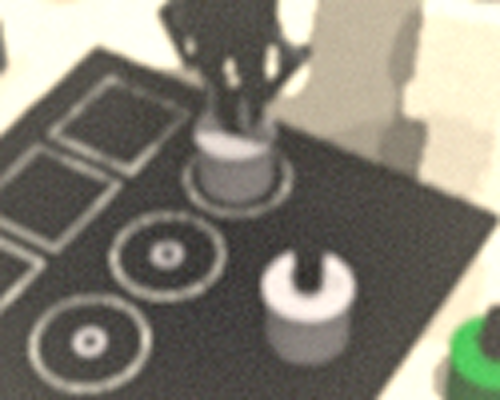

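Run:
```python
from plan import *
go((.446,-.037,.15),(.557,.098,.15),(.557,.098,.064),jaw=1.562)
```

```text
shift cm [ 0.04 -8.61  0.07]
shift cm [11.02 -8.54 13.67]
shift cm [10.97  0.06 13.66]
roll -0.0
t 11.6 p [ 0.446  -0.0376  0.0639] jawang 1.562 tilt [ 0.006  0.001 -1.   ] w 0.0228 F [ 1.1 -1.8  3.9]
```

Call:
jog_arm([
  [[0, 0, 0], 0, 110],
  [[0, 0, 0], 0, 110],
  [[0, 0, 0], 0, 110],
  [[0, 0, 0], 0, 110],
  [[0, -1, 0], 0, 110],
  [[0, -4, 0], 0, 110],
  [[0, -8.6, 0], 0, 110],
  [[3, -9, 4], 0, 110],
  [[6, -9, 8], 0, 110],
  [[9, -9, 12], 0, 110],
  [[11.2, -9, 13.7], 0, 110],
  [[11.2, -9, 13.7], 0, 110],
  [[11.2, -9, 13.7], 0, 110],
])

```text
t: 13.22
tool_pos: [0.5584, 0.098, 0.155]
eef_rot: [-0.707, 0.001, -0.005, 0.707]
ft_force: [-1.3, -0.7, 0.9]
width: 0.0488
```

Run:
```python
from plan import *
from potfit import *
w=imaging.snapshot('wrist');s=imaging.snapshot('scene'); save(w,'w10')
b=cv2.cvtColor(s['pixels'],cv2.COLOR_RGB2BGR)[160:260,200:325]; b=cv2.convertScaleAbs(b,alpha=1.5,beta=10)
cv2.imwrite('pics/c10.png',cv2.resize(b,None,fx=4,fy=4,interpolation=cv2.INTER_CUBIC))
print(lid(w,(.558,.098)),lid(s,(.558,.098)),lid(s,(.446,-.037)))
go((.559,.098,.064))
```

```text
(array([0.55671267, 0.09903187]), np.float64(-124.1523666381836)) (array([0.56045639, 0.09917312]), np.float64(-53.45070266723633)) (array([ 0.44831777, -0.03802649]), np.float64(-24.97553825378418))
shift cm [0.01 9.12 0.02]
t 13.32 p [0.5583 0.0977 0.1552] jawang 1.561 tilt [ 0.006  0.001 -1.   ] w 0.0485 F [-0.7 -0.1  0.6]
```

View pics/w10.png

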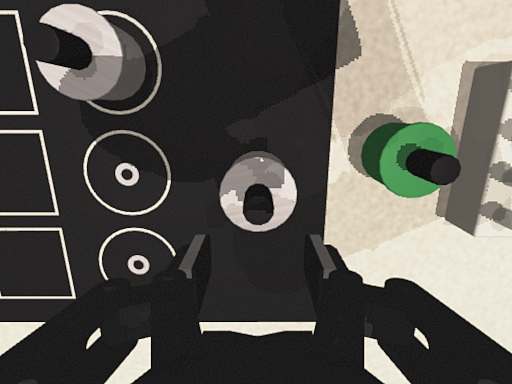

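View pics/c10.png

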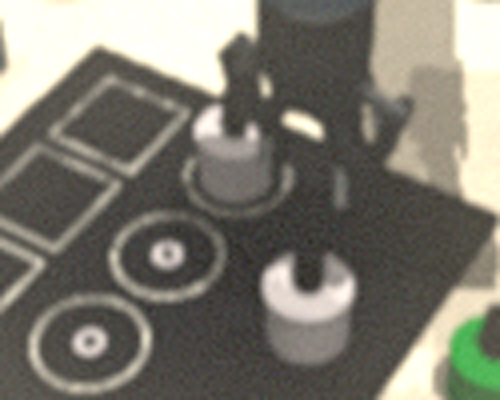

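Call:
jog_arm([
  [[0, 4, 0], 0, 110],
  [[0, 7, 0], 0, 110],
  [[0, 8.5, 0], 0, 110],
  [[0, 9.1, 0], 0, 110],
  [[0, 9.1, 0], 0, 110],
  [[0, 9.1, 0], 0, 180],
  [[0, 9.1, 0], 0, 200],
  [[0, 9.1, 0], 0, 220],
  [[0, 9.1, 0], 0, 255],
  [[0, 9.1, 0], 0, 255],
  [[0, 9.1, 0], 0, 255],
  [[0, 9.1, 0], 0, 255],
], grip_force=40)

```text
t: 14.82
tool_pos: [0.5597, 0.0982, 0.0654]
eef_rot: [-0.707, 0.0, -0.006, 0.708]
ft_force: [-0.4, 1.7, 6.6]
width: 0.0227
```

Run:
```python
from plan import *
from potfit import *
w=imaging.snapshot('wrist');s=imaging.snapshot('scene'); save(w,'w11')
print(lid(w,(.558,.098)),lid(s,(.558,.098)),lid(s,(.446,-.037)))
go((.551,-.038,.064))
```

```text
(array([0.55564219, 0.09859305]), np.float64(-59.51299285888672)) (array([0.56114709, 0.09916364]), np.float64(-33.3641471862793)) (array([ 0.44709947, -0.03854214]), np.float64(-30.0882568359375))
shift cm [ -0.74   0.11 -13.63]
t 14.93 p [0.5597 0.0982 0.0654] jawang 1.562 tilt [ 0.008  0.001 -1.   ] w 0.0228 F [-1.4  1.5  6.1]
```

View pics/w11.png

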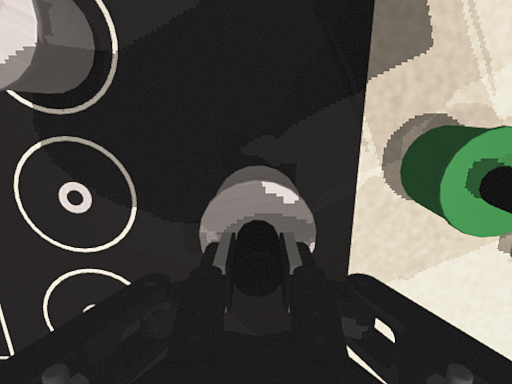

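Call:
jog_arm([
  [[0, -0.05, -0.3], 0, 255],
  [[0, -0.05, -1], 0, 255],
  [[-0.1, -0.05, -2], 0, 255],
  [[-0.1, -0.05, -3], 0, 255],
  [[-0.2, -0.05, -4], 0, 255],
  [[-0.2, -0.05, -5], 0, 255],
  [[-0.3, -0.05, -6], 0, 255],
  [[-0.4, -0.05, -7], 0, 255],
  [[-0.4, -0.05, -8], 0, 255],
  [[-0.5, -0.05, -9], 0, 255],
  [[-0.5, -0.05, -10], 0, 255],
  [[-0.6, -0.05, -11], 0, 255],
  [[-0.7, -0.05, -12], 0, 255],
  [[-0.7, -0.05, -13], 0, 255],
  [[-0.7, 0, -13.4], 0, 255],
  [[-0.7, 0, -13.6], 0, 255],
  [[-0.7, 0, -13.6], 0, 255],
  [[-0.7, 0, -13.6], 0, 255],
])

```text
t: 17.18
tool_pos: [0.5518, -0.0377, 0.0654]
eef_rot: [-0.707, -0.0, -0.006, 0.707]
ft_force: [1.1, -0.6, -2.6]
width: 0.0231
```

Run:
```python
from plan import *
from potfit import *
w=imaging.snapshot('wrist');s=imaging.snapshot('scene'); save(w,'w12')
print(lid(w,(.551,-.038)),lid(s,(.551,-.038)),lid(s,(.446,-.037)))
b=cv2.cvtColor(s['pixels'],cv2.COLOR_RGB2BGR)[160:260,200:325]; b=cv2.convertScaleAbs(b,alpha=1.5,beta=10)
cv2.imwrite('pics/c12.png',cv2.resize(b,None,fx=4,fy=4,interpolation=cv2.INTER_CUBIC))
go((.551,-.038,.064),(.551,-.038,.20))
```

```text
(array([ 0.54723095, -0.03817222]), np.float64(-63.85164260864258)) (array([ 0.55375293, -0.03675287]), np.float64(-30.72989273071289)) (array([ 0.44817695, -0.03721804]), np.float64(-14.396956443786621))
shift cm [-0.08  0.14 -0.03]
shift cm [  0.04 -13.46  -0.02]
t 17.27 p [ 0.5518 -0.0377  0.0654] jawang 1.562 tilt [ 0.009  0.001 -1.   ] w 0.0227 F [ 0.9  0.6 -1.5]
```

View pics/w12.png

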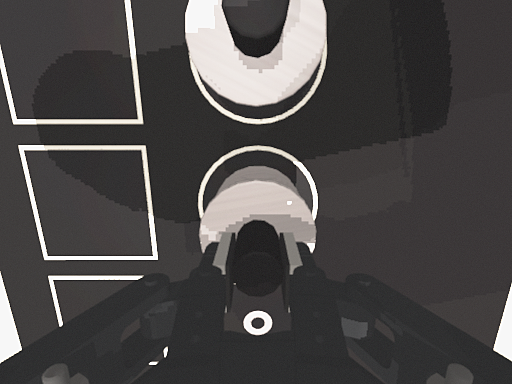

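View pics/c12.png

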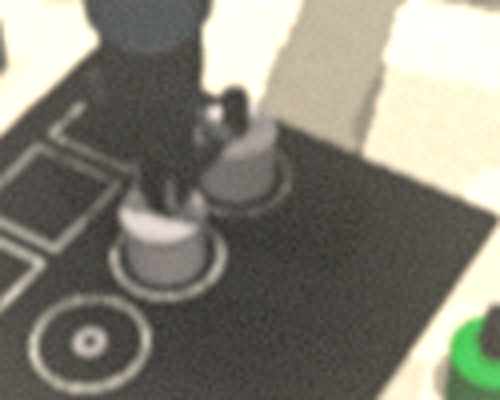

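Run:
```python
from plan import *
go((.552,-.038,.26),(.465,-.3546,.26),(.465,-.3546,.26),jaw=1.60)
```

```text
shift cm [ 2.000e-01 -1.946e+01 -1.000e-02]
shift cm [ -8.23 -19.57 -31.74]
shift cm [ -8.23 -19.57 -31.74]
roll -0.038
t 17.27 p [ 0.5518 -0.0377  0.0654] jawang 1.562 tilt [ 0.009  0.001 -1.   ] w 0.0227 F [ 0.9  0.6 -1.5]
```

Call:
jog_arm([
  [[0, 0, 0], 0, 110],
  [[0, 0, 0], 0, 110],
  [[0, 0, 0], 0, 110],
  [[0, 0, 0], 0, 110],
  [[0, -1, 0], 0, 110],
  [[0, -4, 0], 0, 110],
  [[0, -10, 0], 0, 110],
  [[0, -15, 0], 0, 60],
  [[0, -19.5, 0], 0, 40],
  [[-2, -19.5, -6], 0, 40],
  [[-3.5, -19.5, -12], -0.038, 40],
  [[-5, -19.5, -18], -0.038, 40],
  [[-6.5, -19.5, -24], -0.038, 40],
  [[-8.2, -19.5, -30], -0.038, 40],
  [[-8.2, -19.5, -31.7], -0.038, 40],
  [[-8.2, -19.5, -31.7], -0.038, 40],
  [[-8.2, -19.5, -31.7], -0.038, 40],
])

```text
t: 19.4
tool_pos: [0.4658, -0.3533, 0.2597]
eef_rot: [-0.707, -0.014, 0.007, 0.707]
ft_force: [-0.7, -0.0, -0.3]
width: 0.0723
```

Run:
```python
from plan import *
from potfit import *
w=imaging.snapshot('wrist');s=imaging.snapshot('scene');t=imaging.snapshot('top'); save(w,'w13');save(t,'t13');save(s,'s13')
for g in ((.551,-.038),(.446,-.037)): print([lid(q,g) for q in (t,s)])
for z in (.164,.18): print(proj(w,(.465,-.3546,z)))
for d in finder.look_for('lever_ball',w): print(d['xy'],d['p'])
go((.465,-.3546,.158),jaw=1.6)
```

```text
[(array([ 0.55322676, -0.03882865]), np.float64(-66.3500747680664)), (array([ 0.55271443, -0.03688523]), np.float64(-55.99991226196289))]
[(array([ 0.44623257, -0.03940318]), np.float64(-56.46394729614258)), (array([ 0.44837524, -0.03643604]), np.float64(-43.02760314941406))]
[255.81037388 191.17323789]
[255.76548556 196.26441269]
[259.1, 198.0] 0.65
[411.8, 191.6] 0.46
shift cm [-0.18 10.17 -0.14]
roll 0.002
t 19.6 p [ 0.4658 -0.3532  0.2597] jawang 1.602 tilt [ 0.01   0.001 -1.   ] w 0.0722 F [-0.4  1.3  0.3]
```

View pics/w13.png

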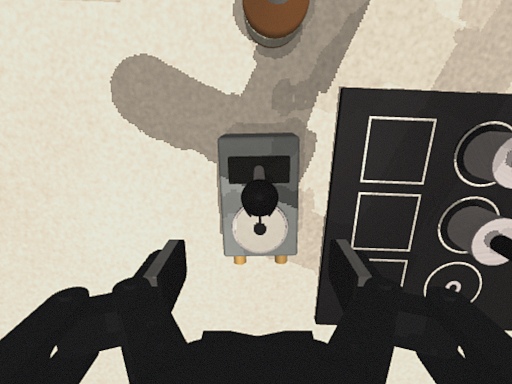

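View pics/t13.png

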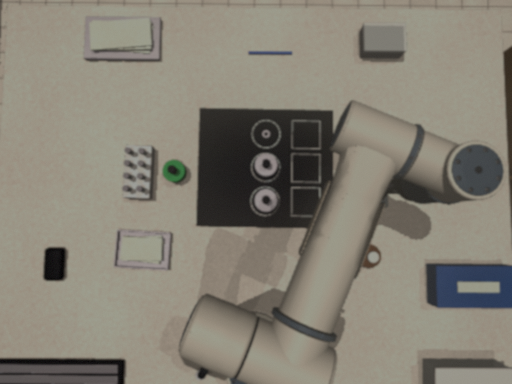

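View pics/s13.png

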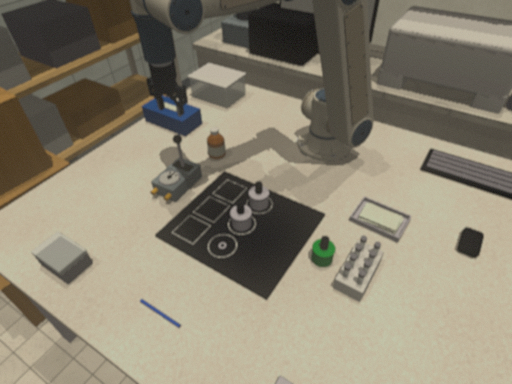

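Call:
jog_arm([
  [[-0.1, 4, 0.1], 0, 40],
  [[-0.1, 7, 0.1], 0, 40],
  [[-0.1, 9, 0.1], 0, 40],
  [[-0.1, 10.2, 0.1], 0, 40],
  [[-0.1, 10.2, 0.1], 0, 40],
  [[-0.1, 10.2, 0.1], 0, 40],
])

```text
t: 20.35
tool_pos: [0.4663, -0.3524, 0.1588]
eef_rot: [0.707, 0.015, -0.007, -0.707]
ft_force: [-0.6, 0.3, 0.3]
width: 0.0721
```

Run:
```python
from plan import *
w=imaging.snapshot('wrist');s=imaging.snapshot('scene'); save(w,'w14')
b=cv2.cvtColor(s['pixels'],cv2.COLOR_RGB2BGR)[80:205,130:230]; b=cv2.convertScaleAbs(b,alpha=1.5,beta=10)
b=cv2.resize(b,None,fx=4,fy=4,interpolation=cv2.INTER_CUBIC)
cv2.imwrite('pics/c14.png',b)
go((.465,-.3524,.158),jaw=1.6)
```

```text
shift cm [-0.13  0.07  0.  ]
roll 0.002
t 20.45 p [ 0.4663 -0.3524  0.1587] jawang 1.602 tilt [ 0.011 -0.    -1.   ] w 0.0721 F [ 0.7 -0.6  1. ]
```

View pics/w14.png

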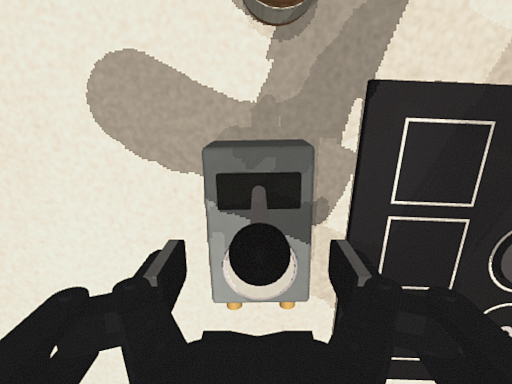

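View pics/c14.png

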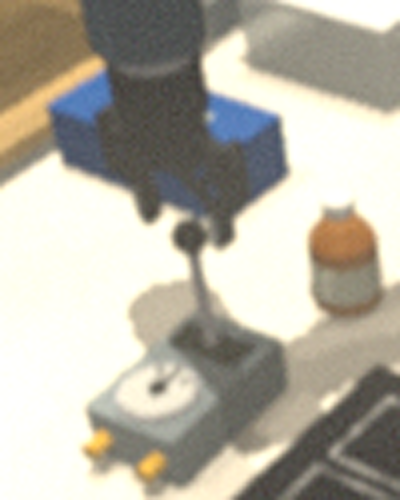

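Call:
jog_arm([
  [[-0.1, 0.8, 0], 0, 40],
  [[-0.1, 1.6, 0], 0, 40],
  [[-0.1, 2.3, 0], 0, 40],
  [[-0.1, 2.3, 0], 0, 40],
  [[-0.1, 2.3, 0], 0, 40],
])

```text
t: 21.08
tool_pos: [0.4656, -0.3525, 0.1358]
eef_rot: [0.707, 0.015, -0.007, -0.707]
ft_force: [-0.8, -0.4, -0.4]
width: 0.0719
```

Run:
```python
from plan import *
w=imaging.snapshot('wrist');s=imaging.snapshot('scene'); save(w,'w15')
b=cv2.cvtColor(s['pixels'],cv2.COLOR_RGB2BGR)[80:205,130:230]; b=cv2.convertScaleAbs(b,alpha=1.5,beta=10)
b=cv2.resize(b,None,fx=4,fy=4,interpolation=cv2.INTER_CUBIC)
cv2.imwrite('pics/c15.png',b)
go((.465,-.3524,.158),jaw=1.6)
```

```text
shift cm [-0.05 -2.2   0.01]
roll 0.002
t 21.18 p [ 0.4657 -0.3525  0.136 ] jawang 1.602 tilt [ 0.012 -0.    -1.   ] w 0.0723 F [ 0.9  0.4 -0.1]
```

View pics/c15.png

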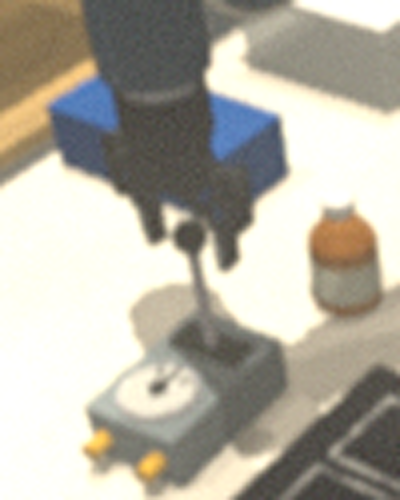

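Call:
jog_arm([
  [[0, 0, 1.2], 0, 40],
  [[0, 0, 2.2], 0, 40],
  [[0, 0.1, 3.2], 0, 40],
  [[0, 0.3, 4.2], 0, 40],
  [[0, 0.5, 5.2], 0, 40],
  [[0, 0.8, 6.2], 0, 40],
  [[0, 1.1, 7.2], 0, 40],
  [[0, 1.5, 8.0], 0, 40],
  [[0, 1.8, 8.6], 0, 40],
  [[0, 1.8, 8.6], 0, 40],
  [[0, 1.8, 8.6], 0, 40],
])

```text
t: 22.55
tool_pos: [0.4633, -0.2669, 0.1186]
eef_rot: [0.708, 0.016, -0.007, -0.706]
ft_force: [-1.0, -3.7, 6.8]
width: 0.0723
```

```bash
cat > lev.py <<'E'
from plan import *
from potfit import *
import sys
def chk(n,pots,zoom=True):
    w=imaging.snapshot('wrist');s=imaging.snapshot('scene');t=imaging.snapshot('top')
    save(w,'w'+n);save(s,'s'+n);save(t,'t'+n)
    b=cv2.cvtColor(s['pixels'],cv2.COLOR_RGB2BGR)[95:270,130:330]; b=cv2.convertScaleAbs(b,alpha=1.5,beta=10)
    cv2.imwrite('pics/c'+n+'.png',cv2.resize(b,None,fx=3.8,fy=3.4,interpolation=cv2.INTER_CUBIC))
    for g in pots: print('pot',g,[(np.round(x,4).tolist(),round(float(f))) for x,f in (lid(t,g),lid(s,g))])
E
python3 - <<'E'
from lev import *
chk('16',[(.551,-.038),(.446,-.037)])
go((.465,-.3524,.136))
E
```

```text
pot (0.551, -0.038) [([0.5543, -0.0362], -47), ([0.5527, -0.0367], -52)]
pot (0.446, -0.037) [([0.4464, -0.0395], -44), ([0.4485, -0.0364], -36)]
shift cm [-0.08 -1.72 -8.54]
t 22.7 p [ 0.4633 -0.267   0.1186] jawang 1.602 tilt [ 0.012 -0.002 -1.   ] w 0.072 F [-1.2 -3.4  6.6]
```

View pics/c16.png

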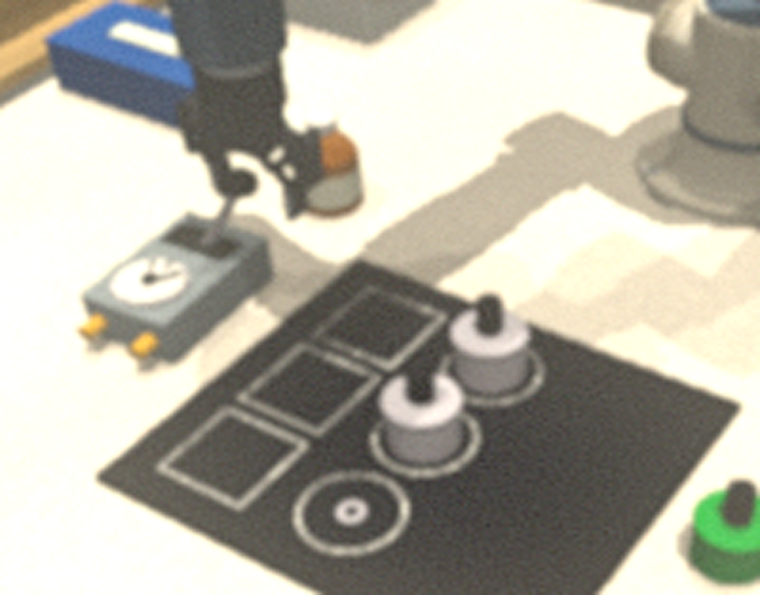

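View pics/w16.png

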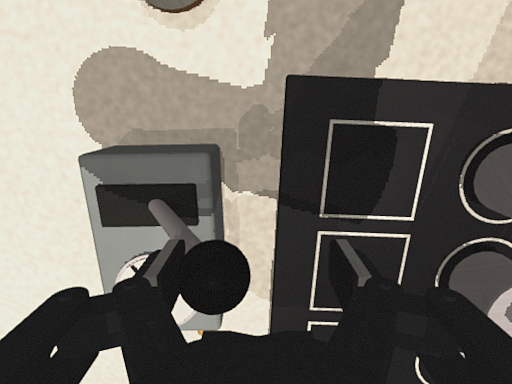

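Call:
jog_arm([
  [[0, 0.1, 0.2], 0, 40],
  [[0, 0.2, 0.4], 0, 40],
  [[0, 0.2, 0.6], 0, 40],
  [[0, 0.2, 0.6], 0, 40],
  [[0, 0.2, 0.6], 0, 40],
  [[0, 0.2, 0.6], 0, 40],
  [[0, 0.2, 0.6], 0, 40],
  [[0, 0.2, 0.6], 0, 40],
  [[0, 0.2, 0.6], 0, 40],
  [[0, 0.2, 0.6], 0, 40],
])

```text
t: 23.95
tool_pos: [0.463, -0.2612, 0.1162]
eef_rot: [0.708, 0.015, -0.007, -0.706]
ft_force: [-0.4, -5.5, 1.9]
width: 0.072
```

Run:
```python
from lev import *
chk('17',[(.551,-.038),(.446,-.037)])
s=imaging.snapshot('scene'); b=cv2.cvtColor(s['pixels'],cv2.COLOR_RGB2BGR)[130:205,140:220]
cv2.imwrite('pics/d17.png',cv2.convertScaleAbs(cv2.resize(b,None,fx=7,fy=7,interpolation=cv2.INTER_CUBIC),alpha=1.4))
go((.465,-.3524,.136))
```

```text
pot (0.551, -0.038) [([0.5533, -0.0384], -34), ([0.5527, -0.0367], -51)]
pot (0.446, -0.037) [([0.4464, -0.0388], -40), ([0.4483, -0.0366], -35)]
shift cm [-0.06 -1.95 -9.12]
t 24.15 p [ 0.463  -0.2613  0.1162] jawang 1.602 tilt [ 0.012 -0.002 -1.   ] w 0.072 F [-1.  -4.7  2.8]
```

View pics/d17.png

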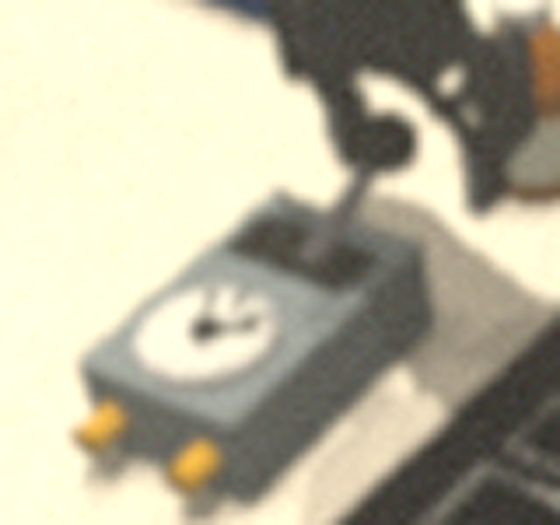

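Call:
jog_arm([
  [[0, 0, 0], 0, 40],
  [[0, 0, 0], 0, 40],
  [[0, 0, 0], 0, 40],
  [[0, 0, 0], 0, 40],
  [[0, 0, 0], 0, 40],
  [[0, 0, 0], 0, 40],
  [[0, 0, 0], 0, 40],
  [[0, 0, 0], 0, 40],
  [[0, 0, 0], 0, 40],
  [[0, 0, 0], 0, 40],
  [[0, 0, 0], 0, 40],
  [[0, 0, 0], 0, 40],
  [[0, 0, 0], 0, 40],
  [[0, 0, 0], 0, 40],
  [[0, 0, 0], 0, 40],
  [[0, 0, 0], 0, 40],
  [[0, 0, 0], 0, 40],
  [[0, 0, 0], 0, 40],
  [[0, 0, 0], 0, 40],
  [[0, 0, 0], 0, 40],
])

```text
t: 26.65
tool_pos: [0.4629, -0.2615, 0.1161]
eef_rot: [0.708, 0.015, -0.007, -0.706]
ft_force: [-0.8, -5.0, 2.7]
width: 0.0724
```

Call:
jog_arm([
  [[0, 0, 0], 0, 40],
  [[0, 0, 0], 0, 40],
  [[0, 0, 0], 0, 40],
  [[0, 0, 0], 0, 40],
  [[0, 0, 0], 0, 40],
  [[0, 0, 0], 0, 40],
  [[0, 0, 0], 0, 40],
  [[0, 0, 0], 0, 40],
  [[0, 0, 0], 0, 40],
  [[0, 0, 0], 0, 40],
  [[0, 0, 0], 0, 40],
  [[0, 0, 0], 0, 40],
  [[0, 0, 0], 0, 40],
  [[0, 0, 0], 0, 40],
  [[0, 0, 0], 0, 40],
  [[0, 0, 0], 0, 40],
  [[0, 0, 0], 0, 40],
  [[0, 0, 0], 0, 40],
  [[0, 0, 0], 0, 40],
  [[0, 0, 0], 0, 40],
])

```text
t: 29.15
tool_pos: [0.463, -0.2615, 0.1161]
eef_rot: [0.708, 0.015, -0.007, -0.706]
ft_force: [-0.5, -6.0, 3.3]
width: 0.0718
```

Call:
jog_arm([
  [[0, 0, 0], 0, 40],
  [[0, 0, 0], 0, 40],
  [[0, 0, 0], 0, 40],
  [[0, 0, 0], 0, 40],
  [[0, 0, 0], 0, 40],
  [[0, 0, 0], 0, 40],
  [[0, 0, 0], 0, 40],
  [[0, 0, 0], 0, 40],
  [[0, 0, 0], 0, 40],
  [[0, 0, 0], 0, 40],
  [[0, 0, 0], 0, 40],
  [[0, 0, 0], 0, 40],
  [[0, 0, 0], 0, 40],
  [[0, 0, 0], 0, 40],
  [[0, 0, 0], 0, 40],
  [[0, 0, 0], 0, 40],
  [[0, 0, 0], 0, 40],
  [[0, 0, 0], 0, 40],
  [[0, 0, 0], 0, 40],
  [[0, 0, 0], 0, 40],
])

```text
t: 31.65
tool_pos: [0.463, -0.2616, 0.1161]
eef_rot: [0.708, 0.015, -0.007, -0.706]
ft_force: [-0.6, -5.2, 4.0]
width: 0.072
```

Run:
```python
from lev import *
chk('18',[(.551,-.038),(.446,-.037)])
go((.465,-.3524,.136))
```

```text
pot (0.551, -0.038) [([0.5532, -0.0385], -34), ([0.5527, -0.0366], -51)]
pot (0.446, -0.037) [([0.4464, -0.0389], -40), ([0.4485, -0.0365], -35)]
shift cm [-0.06 -1.96 -9.09]
t 31.8 p [ 0.463  -0.2616  0.1161] jawang 1.602 tilt [ 0.012 -0.003 -1.   ] w 0.0721 F [-1.2 -5.3  4.4]
```

View pics/c18.png

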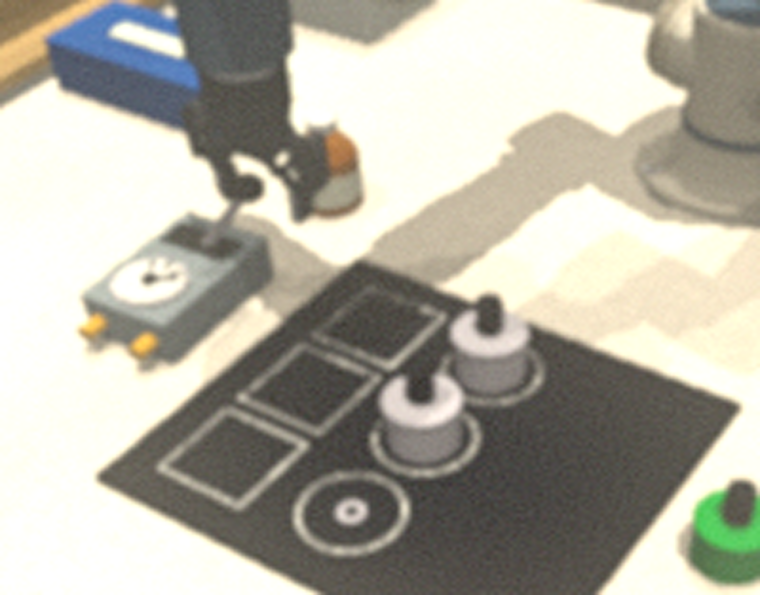

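Still held, with both pots on their rings. I'll hold until well past 10 s.

Call:
jog_arm([
  [[0, 0, 0], 0, 40],
  [[0, 0, 0], 0, 40],
  [[0, 0, 0], 0, 40],
  [[0, 0, 0], 0, 40],
  [[0, 0, 0], 0, 40],
  [[0, 0, 0], 0, 40],
  [[0, 0, 0], 0, 40],
  [[0, 0, 0], 0, 40],
  [[0, 0, 0], 0, 40],
  [[0, 0, 0], 0, 40],
  [[0, 0, 0], 0, 40],
  [[0, 0, 0], 0, 40],
  [[0, 0, 0], 0, 40],
  [[0, 0, 0], 0, 40],
  [[0, 0, 0], 0, 40],
  [[0, 0, 0], 0, 40],
  [[0, 0, 0], 0, 40],
  [[0, 0, 0], 0, 40],
  [[0, 0, 0], 0, 40],
  [[0, 0, 0], 0, 40],
])

```text
t: 34.3
tool_pos: [0.463, -0.2616, 0.1161]
eef_rot: [0.708, 0.015, -0.007, -0.706]
ft_force: [-1.8, -4.2, 2.8]
width: 0.0721
```

Call:
jog_arm([
  [[0, 0, 0], 0, 40],
  [[0, 0, 0], 0, 40],
  [[0, 0, 0], 0, 40],
  [[0, 0, 0], 0, 40],
  [[0, 0, 0], 0, 40],
  [[0, 0, 0], 0, 40],
  [[0, 0, 0], 0, 40],
  [[0, 0, 0], 0, 40],
  [[0, 0, 0], 0, 40],
  [[0, 0, 0], 0, 40],
  [[0, 0, 0], 0, 40],
  [[0, 0, 0], 0, 40],
])

```text
t: 35.8
tool_pos: [0.463, -0.2616, 0.1161]
eef_rot: [0.708, 0.015, -0.007, -0.706]
ft_force: [-0.5, -5.0, 3.2]
width: 0.0722
```

Call:
jog_arm([
  [[0, -0.4, -1.5], 0, 40],
  [[0, -1.0, -3], 0, 40],
  [[0, -1.5, -4.5], 0, 40],
  [[0, -1.9, -6], 0, 40],
  [[0, -1.9, -7.5], 0, 40],
  [[0, -1.9, -9], 0, 40],
  [[0, -1.9, -9], 0, 40],
  [[0, -5, -9], 0, 40],
  [[0, -9, -9], 0, 40],
  [[0, -14, -9], 0, 40],
  [[0, -14, -9], 0, 40],
  [[0, -14, -9], 0, 40],
  [[0, -14, -9], 0, 40],
  [[0, -14, -9], 0, 40],
])

```text
t: 37.55
tool_pos: [0.4639, -0.3509, 0.2554]
eef_rot: [0.708, 0.015, -0.008, -0.706]
ft_force: [-0.3, 0.5, 0.0]
width: 0.0722
```

Run:
```python
from lev import *
chk('19',[(.551,-.038),(.446,-.037)])
go((.446,-.037,.155),(.446,-.037,.25),jaw=1.562)
```

```text
pot (0.551, -0.038) [([0.5531, -0.0388], -66), ([0.5526, -0.0367], -56)]
pot (0.446, -0.037) [([0.4462, -0.0394], -56), ([0.448, -0.0367], -43)]
shift cm [-0.93  9.99 31.48]
shift cm [-0.82  0.49 31.45]
roll 0.04
t 37.7 p [ 0.4641 -0.351   0.256 ] jawang 1.602 tilt [ 0.011 -0.003 -1.   ] w 0.0718 F [ 0.6 -0.1  1.1]
```

View pics/c19.png

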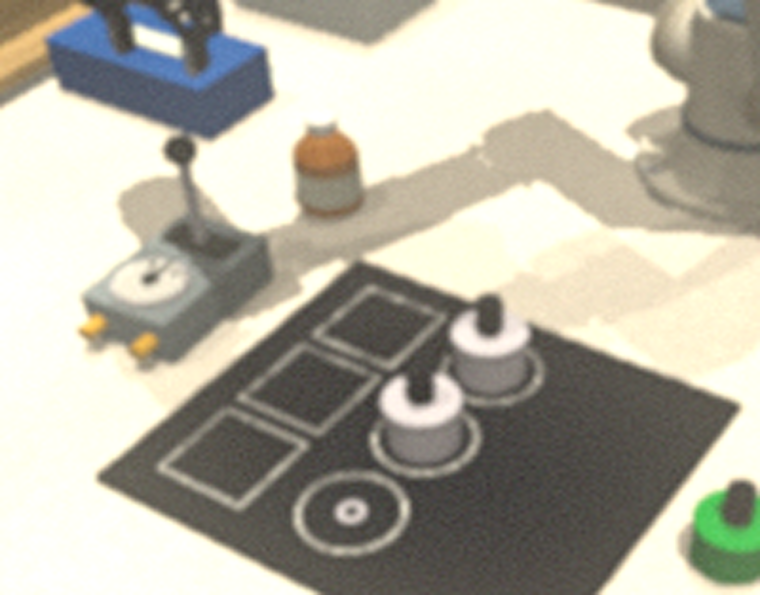

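View pics/w19.png

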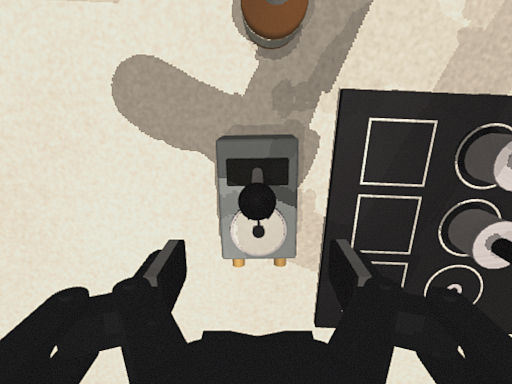

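Call:
jog_arm([
  [[0, 0, 5], 0, 110],
  [[0, 0, 10], 0.04, 110],
  [[-0.5, 0, 16], 0.04, 110],
  [[-0.8, 0, 22], 0.04, 110],
  [[-0.8, 0, 28], 0.04, 110],
  [[-0.8, 0, 31.4], 0.04, 110],
  [[-0.8, 3, 31.4], 0.04, 110],
  [[-0.8, 8, 31.4], 0.04, 110],
  [[-0.8, 10, 31.4], 0.04, 110],
  [[-0.8, 10, 31.4], 0.04, 110],
  [[-0.8, 10, 31.4], 0.04, 110],
])

```text
t: 39.08
tool_pos: [0.4481, -0.0378, 0.1562]
eef_rot: [0.708, 0.002, 0.008, -0.706]
ft_force: [0.6, 0.3, -0.2]
width: 0.0486
```

Run:
```python
from lev import *
w=imaging.snapshot('wrist'); save(w,'w20'); print(lid(w,(.445,-.037)))
go((.4462,-.0378,.0655),jaw=1.562)
```

```text
(array([ 0.44274711, -0.0371029 ]), np.float64(-110.38941955566406))
shift cm [-0.33  9.08  0.01]
roll 0.0
t 39.12 p [ 0.4482 -0.0377  0.1563] jawang 1.562 tilt [ 0.013 -0.003 -1.   ] w 0.0489 F [-0.7 -0.   0.7]
```

View pics/w20.png

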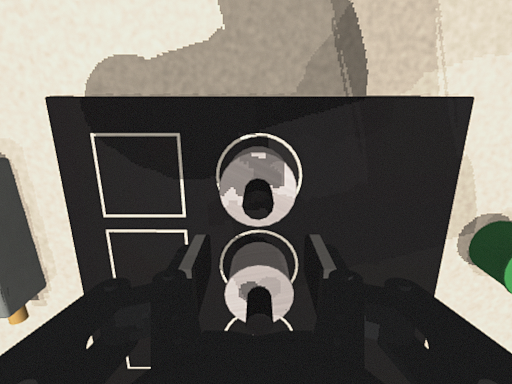

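Call:
jog_arm([
  [[-0.2, 4, 0], 0, 110],
  [[-0.3, 7, 0], 0, 110],
  [[-0.35, 8.5, 0], 0, 110],
  [[-0.35, 9.0, 0], 0, 110],
  [[-0.35, 9.0, 0], 0, 110],
  [[-0.35, 9.0, 0], 0, 180],
  [[-0.35, 9.0, 0], 0, 200],
  [[-0.35, 9.0, 0], 0, 220],
  [[-0.35, 9.0, 0], 0, 255],
  [[-0.35, 9.0, 0], 0, 255],
  [[-0.35, 9.0, 0], 0, 255],
  [[-0.35, 9.0, 0], 0, 255],
], grip_force=40)

```text
t: 40.62
tool_pos: [0.4467, -0.0377, 0.0674]
eef_rot: [0.708, 0.003, 0.008, -0.706]
ft_force: [-2.1, 2.1, 6.1]
width: 0.0227
```

Run:
```python
from lev import *
w=imaging.snapshot('wrist'); save(w,'w21'); print(lid(w,(.445,-.037)))
go((.4455,-.162,.0655),jaw=1.562)
```

```text
(array([ 0.44510701, -0.03807082]), np.float64(-44.826072692871094))
shift cm [ -0.02   0.21 -12.43]
roll 0.001
t 40.67 p [ 0.4467 -0.0377  0.0674] jawang 1.563 tilt [ 0.015 -0.002 -1.   ] w 0.0228 F [-2.2  1.6  5.6]
```

Call:
jog_arm([
  [[0, -0.05, -0.3], 0, 255],
  [[0, -0.05, -1], 0, 255],
  [[0, -0.05, -2], 0, 255],
  [[0, -0.05, -3], 0, 255],
  [[0, -0.05, -4], 0, 255],
  [[0, -0.05, -5], 0, 255],
  [[0, -0.05, -6], 0, 255],
  [[0, -0.05, -7], 0, 255],
  [[0, -0.05, -8], 0, 255],
  [[-0.1, -0.05, -9], 0, 255],
  [[-0.1, -0.05, -10], 0, 255],
  [[-0.1, -0.05, -11], 0, 255],
  [[-0.1, -0.05, -12], 0, 255],
  [[-0.1, 0, -12.4], 0, 255],
  [[-0.1, 0, -12.4], 0, 255],
  [[-0.1, 0, -12.4], 0, 255],
])

```text
t: 42.68
tool_pos: [0.4447, -0.1615, 0.0676]
eef_rot: [0.708, 0.003, 0.008, -0.706]
ft_force: [0.8, 0.1, -3.9]
width: 0.0225
```

Run:
```python
from lev import *
chk('22',[(.552,-.038),(.445,-.162)])
go((.445,-.162,.155),(.552,-.037,.155),(.552,-.037,.067),jaw=1.562)
```

```text
pot (0.552, -0.038) [([0.5561, -0.0388], -36), ([0.5527, -0.0368], -54)]
pot (0.445, -0.162) [([0.4414, -0.1524], -12), ([0.4483, -0.1585], -20)]
shift cm [ 0.16 -8.74 -0.07]
shift cm [10.76 -8.6  12.51]
shift cm [10.63  0.2  12.53]
roll 0.001
t 42.83 p [ 0.4447 -0.1615  0.0676] jawang 1.563 tilt [ 0.015 -0.002 -1.   ] w 0.0225 F [-0.2  0.3 -4.9]
```

View pics/w22.png

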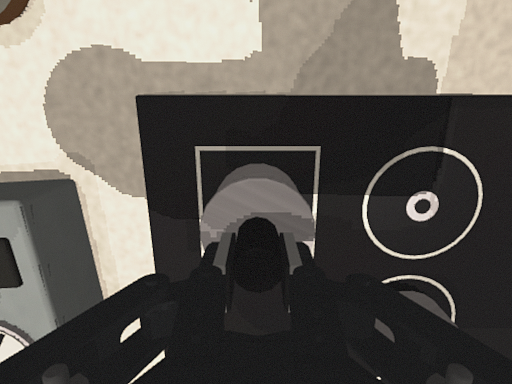

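View pics/c22.png

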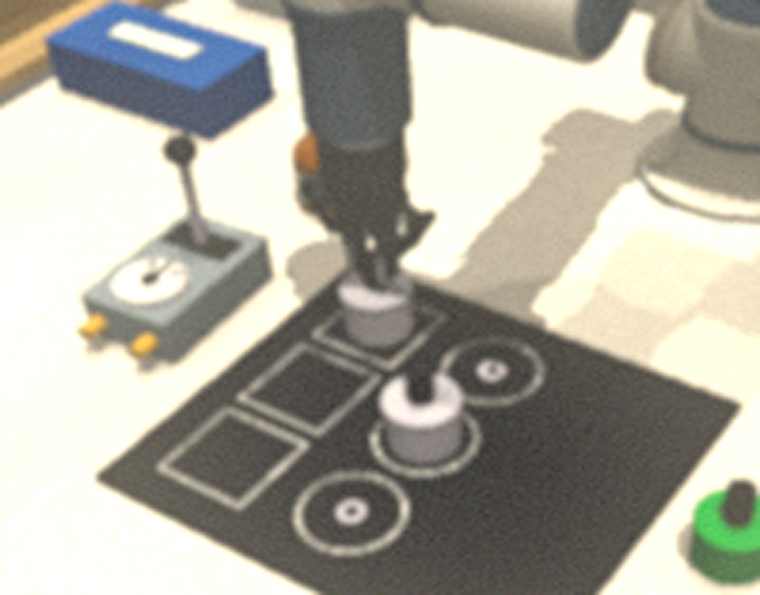

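Call:
jog_arm([
  [[0, 0, 0], 0, 110],
  [[0, 0, 0], 0, 110],
  [[0, 0, 0], 0, 110],
  [[0, 0, 0], 0, 110],
  [[0, -1, 0], 0, 110],
  [[0, -4, 0], 0, 110],
  [[0, -9, 0], 0, 110],
  [[3, -9, 4], 0, 110],
  [[6, -9, 8], 0, 110],
  [[9, -9, 12], 0, 110],
  [[10.7, -9, 12.5], 0, 110],
  [[10.7, -9, 12.5], 0, 110],
  [[10.7, -9, 12.5], 0, 110],
])

```text
t: 44.45
tool_pos: [0.5508, -0.0375, 0.1593]
eef_rot: [0.708, 0.003, 0.008, -0.706]
ft_force: [-0.9, 0.6, -0.5]
width: 0.0488
```

Run:
```python
from lev import *
w=imaging.snapshot('wrist'); save(w,'w23'); print(lid(w,(.55,-.037)),lid(w,(.445,-.162)))
go((.5522,-.0378,.067),jaw=1.562)
```

```text
(array([ 0.55341164, -0.03810674]), np.float64(-101.80099487304688)) (array([ 0.44238387, -0.16163587]), np.float64(-88.8770980834961))
shift cm [0.   9.24 0.  ]
roll 0.0
t 44.5 p [ 0.5507 -0.0376  0.1594] jawang 1.562 tilt [ 0.016 -0.002 -1.   ] w 0.0484 F [-0.7  0.4  0.4]
```

View pics/w23.png

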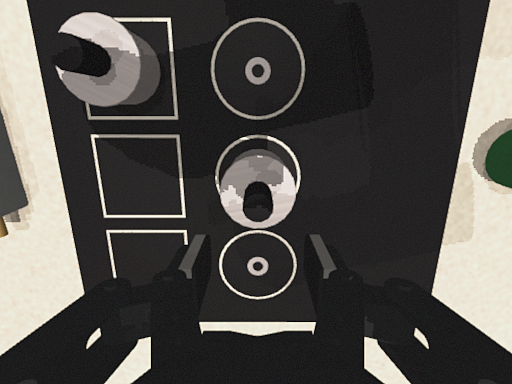

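Call:
jog_arm([
  [[0, 4, 0], 0, 110],
  [[0, 7, 0], 0, 110],
  [[0, 8.5, 0], 0, 110],
  [[0.05, 9.1, 0], 0, 110],
  [[0.05, 9.1, 0], 0, 110],
  [[0.05, 9.1, 0], 0, 180],
  [[0.05, 9.1, 0], 0, 200],
  [[0.05, 9.1, 0], 0, 220],
  [[0.05, 9.1, 0], 0, 255],
  [[0.05, 9.1, 0], 0, 255],
  [[0.05, 9.1, 0], 0, 255],
  [[0.05, 9.1, 0], 0, 255],
], grip_force=40)

```text
t: 46.0
tool_pos: [0.5535, -0.0376, 0.0696]
eef_rot: [0.708, 0.003, 0.009, -0.706]
ft_force: [-0.9, 2.1, 5.2]
width: 0.0226
```

Run:
```python
from lev import *
chk('24',[(.552,-.038),(.445,-.162)])
go((.55,-.163,.067),jaw=1.562)
```

```text
pot (0.552, -0.038) [([0.5512, -0.0387], -12), ([0.5534, -0.0363], -33)]
pot (0.445, -0.162) [([0.4436, -0.1619], -54), ([0.4443, -0.1603], -2)]
shift cm [ -0.25   0.28 -12.55]
roll 0.001
t 46.15 p [ 0.5534 -0.0376  0.0696] jawang 1.563 tilt [ 0.018 -0.002 -1.   ] w 0.0226 F [-1.2  1.9  4.9]
```

View pics/w24.png

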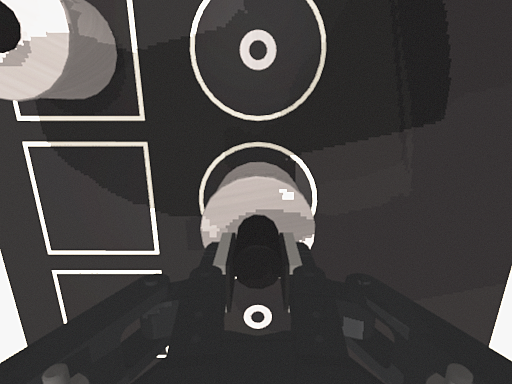

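Call:
jog_arm([
  [[0, -0.05, -0.3], 0, 255],
  [[0, -0.05, -1], 0, 255],
  [[0, -0.05, -2], 0, 255],
  [[0, -0.05, -3], 0, 255],
  [[-0.1, -0.05, -4], 0, 255],
  [[-0.1, -0.05, -5], 0, 255],
  [[-0.1, -0.05, -6], 0, 255],
  [[-0.1, -0.05, -7], 0, 255],
  [[-0.1, -0.05, -8], 0, 255],
  [[-0.1, -0.05, -9], 0, 255],
  [[-0.2, -0.05, -10], 0, 255],
  [[-0.2, -0.05, -11], 0, 255],
  [[-0.2, -0.05, -12], 0, 255],
  [[-0.2, 0, -12.5], 0, 255],
  [[-0.2, 0, -12.5], 0, 255],
  [[-0.2, 0, -12.5], 0, 255],
])

```text
t: 48.15
tool_pos: [0.5505, -0.1623, 0.0697]
eef_rot: [0.708, 0.003, 0.009, -0.706]
ft_force: [0.0, -0.1, -5.5]
width: 0.0227
```

Run:
```python
from lev import *
chk('25',[(.55,-.163),(.445,-.162)])
go((.552,-.163,.26),(.466,-.352,.26),(.466,-.352,.136),jaw=1.602)
```

```text
pot (0.55, -0.163) [([0.5481, -0.1616], -9), ([0.5513, -0.1601], -27)]
pot (0.445, -0.162) [([0.4435, -0.1622], -44), ([0.4327, -0.1531], -7)]
shift cm [  0.49 -19.02  -0.11]
shift cm [ -7.97 -19.13 -19.07]
shift cm [ -8.19  -6.74 -19.05]
roll -0.039
t 48.3 p [ 0.5505 -0.1622  0.0698] jawang 1.563 tilt [ 0.018 -0.002 -1.   ] w 0.0226 F [ 0.5 -0.1 -4.9]
```

View pics/w25.png

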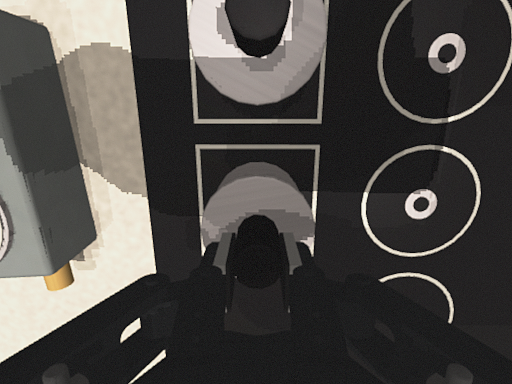

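View pics/c25.png

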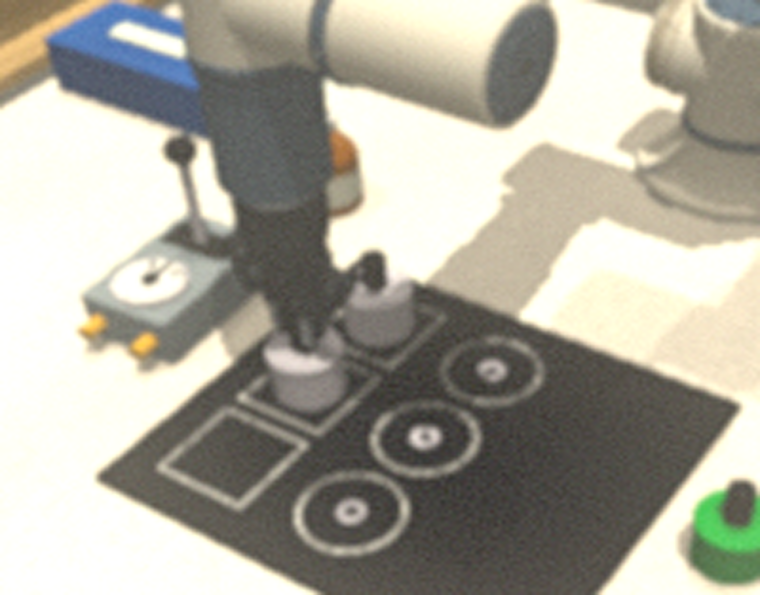

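Call:
jog_arm([
  [[0, 0, 0], 0, 110],
  [[0, 0, 0], 0, 110],
  [[0, 0, 0], 0, 110],
  [[0, 0, 0], 0, 110],
  [[0, -1, 0], 0, 110],
  [[0, -4, 0], 0, 110],
  [[0, -10, 0], 0, 110],
  [[0, -15, 0], 0, 60],
  [[0, -19.3, 0], 0, 40],
  [[-2, -19.3, -4], 0, 40],
  [[-4, -19.3, -9], -0.039, 40],
  [[-6, -19.3, -14], -0.039, 40],
  [[-8, -19.3, -19], -0.039, 40],
  [[-8, -19.3, -19], -0.039, 40],
  [[-8, -19.3, -19], -0.039, 40],
])

```text
t: 50.18
tool_pos: [0.4655, -0.3514, 0.2621]
eef_rot: [0.708, 0.017, -0.004, -0.706]
ft_force: [0.1, -0.1, 0.6]
width: 0.0716
```

Run:
```python
from lev import *
chk('26',[(.55,-.163),(.445,-.162)])
go((.465,-.352,.136),jaw=1.602)
```

```text
pot (0.55, -0.163) [([0.5488, -0.1623], -55), ([0.5503, -0.1601], -39)]
pot (0.445, -0.162) [([0.4442, -0.1605], -53), ([0.4474, -0.1595], -29)]
shift cm [-0.35 12.6  -0.13]
roll 0.002
t 50.33 p [ 0.4662 -0.3504  0.262 ] jawang 1.604 tilt [ 0.018 -0.002 -1.   ] w 0.0722 F [-0.1 -0.1  1. ]
```

View pics/w26.png

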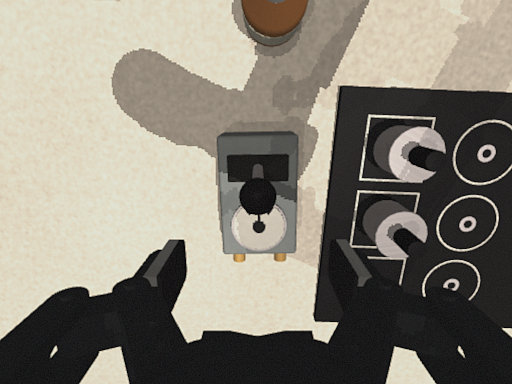

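View pics/c26.png

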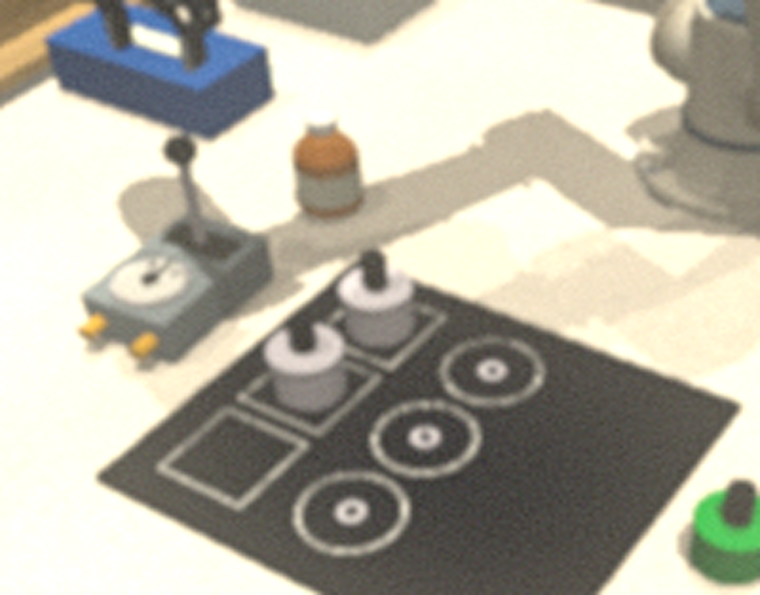

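Call:
jog_arm([
  [[-0.2, 4, -0.1], 0, 40],
  [[-0.3, 8, -0.1], 0, 40],
  [[-0.3, 11, -0.1], 0, 40],
  [[-0.3, 12.6, -0.1], 0, 40],
  [[-0.3, 12.6, -0.1], 0, 40],
  [[-0.3, 12.6, -0.1], 0, 40],
  [[-0.3, 12.6, -1.2], 0, 40],
  [[-0.3, 12.6, -2.2], 0, 40],
  [[-0.3, 12.7, -3.2], 0, 40],
  [[-0.3, 12.9, -4.2], 0, 40],
  [[-0.3, 13.1, -5.2], 0, 40],
  [[-0.3, 13.4, -6.2], 0, 40],
  [[-0.3, 13.7, -7.2], 0, 40],
  [[-0.3, 14.1, -8.0], 0, 40],
  [[-0.3, 14.4, -8.7], 0, 40],
  [[-0.3, 14.5, -9.2], 0, 40],
  [[-0.3, 14.5, -9.2], 0, 40],
  [[-0.3, 14.5, -9.2], 0, 40],
])

```text
t: 52.58
tool_pos: [0.4689, -0.4417, 0.1164]
eef_rot: [0.707, 0.018, -0.005, -0.707]
ft_force: [1.1, 6.2, 2.1]
width: 0.072
```

Run:
```python
from lev import *
chk('27',[(.55,-.163),(.445,-.162)])
go((.465,-.352,.136),jaw=1.602)
```

```text
pot (0.55, -0.163) [([0.5486, -0.1623], -65), ([0.5501, -0.1605], -50)]
pot (0.445, -0.162) [([0.4435, -0.1613], -50), ([0.4482, -0.1589], -22)]
shift cm [-0.05 -1.96  8.97]
roll 0.002
t 52.73 p [ 0.4689 -0.4416  0.1164] jawang 1.604 tilt [ 0.018  0.    -1.   ] w 0.0722 F [0.8 5.7 1.5]
```

View pics/c27.png

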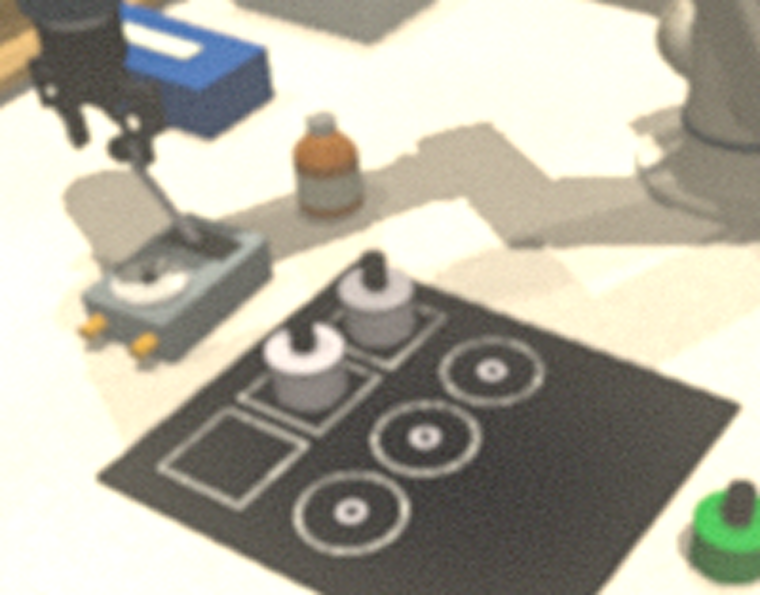

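View pics/w27.png

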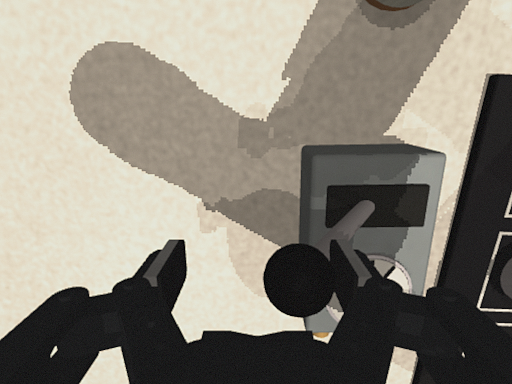

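Call:
jog_arm([
  [[0, 0, 0], 0, 40],
  [[0, 0, 0], 0, 40],
  [[0, 0, 0], 0, 40],
  [[0, 0, 0], 0, 40],
  [[0, 0, 0], 0, 40],
  [[0, 0, 0], 0, 40],
  [[0, 0, 0], 0, 40],
  [[0, 0, 0], 0, 40],
  [[0, 0, 0], 0, 40],
  [[0, 0, 0], 0, 40],
  [[0, 0, 0], 0, 40],
  [[0, 0, 0], 0, 40],
])

```text
t: 54.22
tool_pos: [0.4689, -0.4413, 0.1163]
eef_rot: [-0.707, -0.018, 0.005, 0.707]
ft_force: [-0.9, 5.1, 2.8]
width: 0.0723
```

Run:
```python
from lev import *
chk('28',[(.55,-.163),(.445,-.162)])
import cv2
a=cv2.imread('pics/w28.png')[200:330,280:480]; cv2.imwrite('pics/d28.png',cv2.convertScaleAbs(cv2.resize(a,None,fx=3.5,fy=3.5),alpha=1.4))
```

```text
pot (0.55, -0.163) [([0.5485, -0.1623], -65), ([0.5502, -0.1604], -51)]
pot (0.445, -0.162) [([0.4436, -0.1612], -50), ([0.4483, -0.1588], -22)]
```

View pics/d28.png

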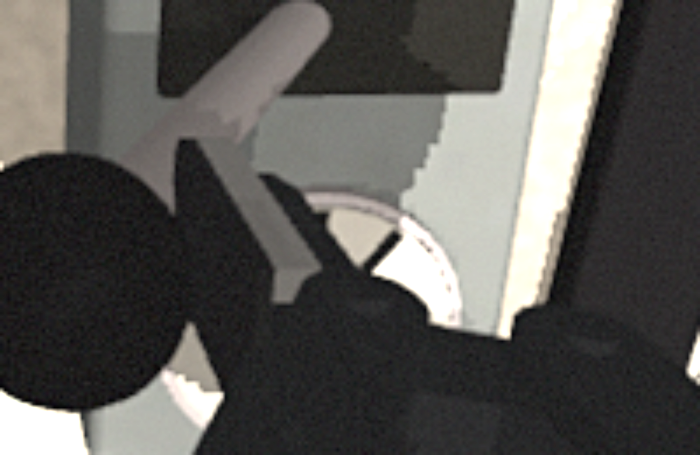

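Call:
jog_arm([
  [[0, 0, 0], 0, 40],
  [[0, 0, 0], 0, 40],
  [[0, 0, 0], 0, 40],
  [[0, 0, 0], 0, 40],
  [[0, 0, 0], 0, 40],
  [[0, 0, 0], 0, 40],
  [[0, 0, 0], 0, 40],
  [[0, 0, 0], 0, 40],
  [[0, 0, 0], 0, 40],
  [[0, 0, 0], 0, 40],
  [[0, 0, 0], 0, 40],
  [[0, 0, 0], 0, 40],
  [[0, 0, 0], 0, 40],
  [[0, 0, 0], 0, 40],
  [[0, 0, 0], 0, 40],
  [[0, 0, 0], 0, 40],
  [[0, 0, 0], 0, 40],
  [[0, 0, 0], 0, 40],
  [[0, 0, 0], 0, 40],
  [[0, 0, 0], 0, 40],
])

```text
t: 56.88
tool_pos: [0.4689, -0.4413, 0.1163]
eef_rot: [-0.707, -0.018, 0.005, 0.707]
ft_force: [0.7, 5.4, 4.3]
width: 0.0719
```

Call:
jog_arm([
  [[0, 0, 0], 0, 40],
  [[0, 0, 0], 0, 40],
  [[0, 0, 0], 0, 40],
  [[0, 0, 0], 0, 40],
  [[0, 0, 0], 0, 40],
  [[0, 0, 0], 0, 40],
  [[0, 0, 0], 0, 40],
  [[0, 0, 0], 0, 40],
  [[0, 0, 0], 0, 40],
  [[0, 0, 0], 0, 40],
  [[0, 0, 0], 0, 40],
  [[0, 0, 0], 0, 40],
  [[0, 0, 0], 0, 40],
  [[0, 0, 0], 0, 40],
  [[0, 0, 0], 0, 40],
  [[0, 0, 0], 0, 40],
  [[0, 0, 0], 0, 40],
  [[0, 0, 0], 0, 40],
  [[0, 0, 0], 0, 40],
  [[0, 0, 0], 0, 40],
])

```text
t: 59.38
tool_pos: [0.4689, -0.4413, 0.1164]
eef_rot: [-0.707, -0.018, 0.005, 0.707]
ft_force: [-0.3, 5.7, 3.1]
width: 0.0724
```

Run:
```python
from lev import *
chk('29',[(.55,-.163),(.445,-.162)])
a=cv2.imread('pics/s29.png')[125:205,130:230]; cv2.imwrite('pics/d29.png',cv2.convertScaleAbs(cv2.resize(a,None,fx=7,fy=7,interpolation=cv2.INTER_CUBIC),alpha=1.4))
go((.465,-.352,.136))
```

```text
pot (0.55, -0.163) [([0.5486, -0.1623], -65), ([0.5502, -0.1605], -50)]
pot (0.445, -0.162) [([0.4436, -0.1614], -50), ([0.4481, -0.1589], -22)]
shift cm [-0.06 -1.96  8.94]
t 59.52 p [ 0.4689 -0.4413  0.1164] jawang 1.604 tilt [ 0.018  0.001 -1.   ] w 0.072 F [0.3 5.2 2.8]
```

View pics/d29.png

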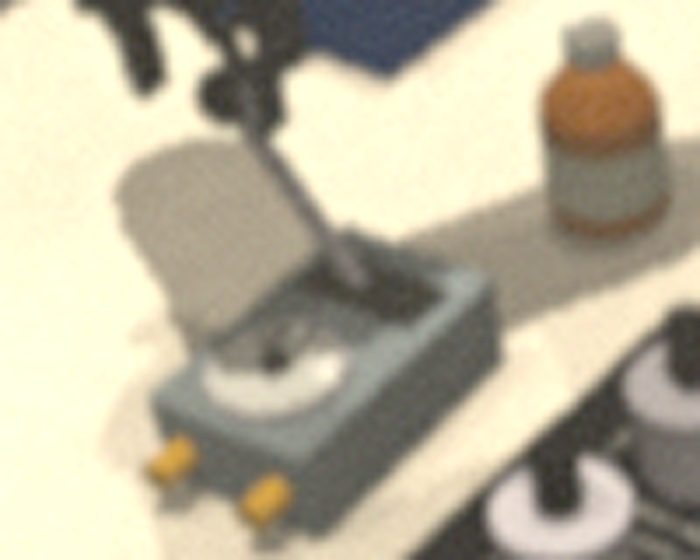

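Call:
jog_arm([
  [[0, 0, 0], 0, 40],
  [[0, 0, 0], 0, 40],
  [[0, 0, 0], 0, 40],
  [[0, 0, 0], 0, 40],
  [[0, 0, 0], 0, 40],
  [[0, -0.4, 1.5], 0, 40],
  [[0, -1.0, 3], 0, 40],
  [[0, -1.5, 4.5], 0, 40],
  [[0, -1.9, 6], 0, 40],
  [[0, -1.9, 7.5], 0, 40],
  [[0, -1.9, 8.9], 0, 40],
  [[0, -1.9, 8.9], 0, 40],
  [[0, -5, 8.9], 0, 40],
  [[0, -9, 8.9], 0, 40],
  [[0, -15, 8.9], 0, 40],
  [[0, -18, 8.9], 0, 40],
  [[0, -18, 8.9], 0, 40],
  [[0, -18, 8.9], 0, 40],
  [[0, -18, 8.9], 0, 40],
  [[0, -18, 8.9], 0, 40],
])

```text
t: 62.02
tool_pos: [0.4625, -0.3524, 0.2954]
eef_rot: [-0.707, -0.017, 0.006, 0.707]
ft_force: [0.1, 0.5, -0.0]
width: 0.072
```

Call:
jog_arm([
  [[0, 0, 0], 0, 40],
  [[0, 0, 0], 0, 40],
  [[0, 0, 0], 0, 40],
  [[0, 0, 0], 0, 40],
  [[0, 0, 0], 0, 40],
  [[0, 0, 0], 0, 40],
  [[0, 0, 0], 0, 40],
  [[0, 0, 0], 0, 40],
])

```text
t: 63.02
tool_pos: [0.4625, -0.3524, 0.2954]
eef_rot: [-0.707, -0.017, 0.006, 0.707]
ft_force: [-1.5, -0.6, -0.2]
width: 0.072
```

Run:
```python
from lev import *
from deckfit import deckfit
chk('30',[(.55,-.163),(.445,-.162)])
go((.465,-.352,.136))
s=imaging.snapshot('top'); print(deckfit(s,[.551,-.038,0])); s=imaging.snapshot('scene'); print(deckfit(s,[.551,-.038,0]))
```

```text
pot (0.55, -0.163) [([0.5487, -0.1622], -55), ([0.5503, -0.1601], -39)]
pot (0.445, -0.162) [([0.4438, -0.1617], -59), ([0.4474, -0.1595], -28)]
shift cm [-1.000e-02  1.594e+01  2.000e-02]
t 63.17 p [ 0.4625 -0.3524  0.2954] jawang 1.604 tilt [ 0.016  0.001 -1.   ] w 0.0716 F [-0.6  0.2 -0.7]
(array([ 0.55150351, -0.03832201, -0.01083768]), np.float64(-75.22554779052734))
(array([ 0.55085715, -0.0377596 , -0.00753152]), np.float64(-86.22566223144531))
```

View pics/c30.png

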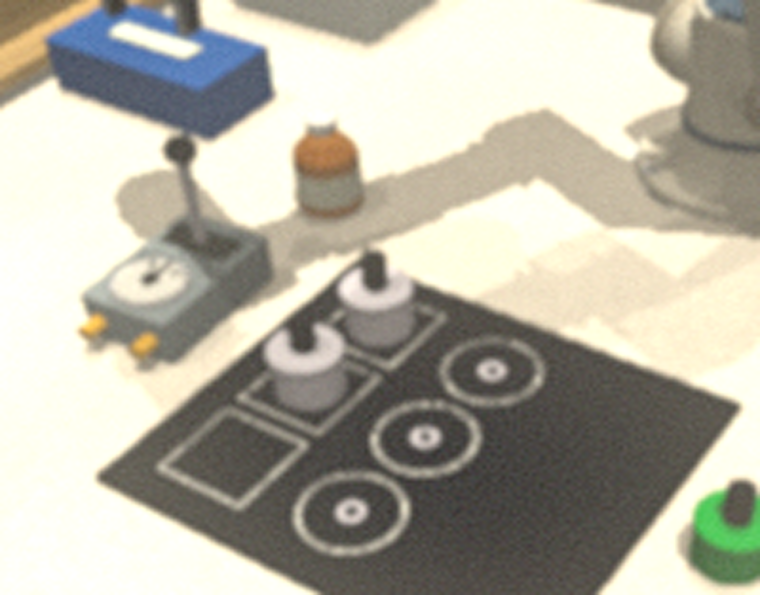

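View pics/w30.png

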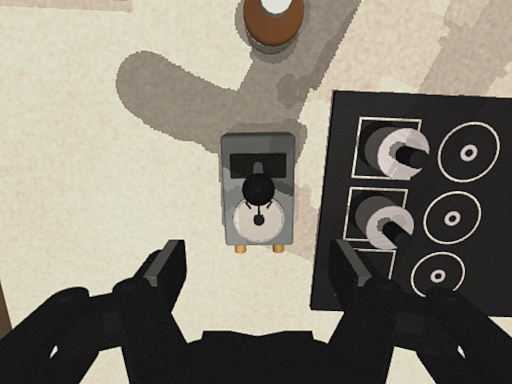

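View pics/t30.png

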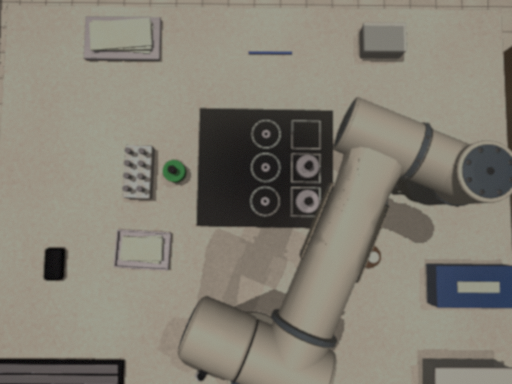

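Both pots are upright in their squares, about 3 mm from centre. The lever is upright, the needle is on its middle mark, the arm is clear and the bystanders have not moved.

```bash
python3 -c "
from h import *
print(ticket.finish_job(), sensors.observe()['t'])"
```

```text
the job is handed in; nothing more can be done
the job is handed in; nothing more can be done
```

I finished the sequence and handed the job in after about 63 s of robot time; no verdict was reported. Only two steel pots were there, and I left the green look-alike alone.

- **Ports:** I slid the pots into the near and middle rings. The lever was then held fully left for about 12 s after the needle was seen past its left mark, and it recentred.
- **Squares:** I slid the pots on into the near and middle squares. The lever was then held fully right for about 8 s and released.

**Last checks:**
- Both pots are upright and about 3 mm from their squares' centres; the two fixed cameras differ by up to 4 mm.
- The lever is upright and the needle is on its middle mark.
- The rack, tray and bottle show no visible movement, and the gripper is clear of everything.

**What failed or disagreed:**
- The first grasp closed on nothing. The fingertips stood roughly 2 cm higher than the text says, relative to the reported tool position, so I regripped lower by eye.
- During the right hold the gripper hid much of the dial. That the needle passed its right mark rests on a faint view of it, the lever's position and the steady 5–6 N on the ball.

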